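# Set out pipes and couplings in the gluing jig

## Task

Set up the gluing jig for the next pipe job: with the hold-down bar swung back, lay every pipe offcut that is on the bench in the saddle cut for its size, down in both notches and roughly centred end to end, and then swing the bar fully down over them. Set every coupling that is there on the sloping ledge of the saddle of its size, about in the middle; the couplings may go on at any time. Leave the tin, the bottle, the tape measure and the elbow where they are.

Things in the scene. Friction and masses are not known exactly. Their poses are not given: they have to be found in the camera images.
- jig: Gluing jig, fixed to the bench: plywood board 300 mm (x) by 335 mm (y), 18 mm thick, carrying three pipe saddles at 95 mm pitch along y and a hold-down bar. Origin on the bench under the middle saddle; x away from the robot, along the pipes in the saddles, y left, z up. The bar hinge axis runs along y at x = 55, z = 138 mm, on two posts at y = -148 and 148 mm, 148 mm high.
- hold_bar (a joint): Angle q of the hold-down bar, rad: 0 = fully down over the pipes, on its stop, 2 mm above their tops; grows as it swings up and back to the rear stop at 2.75. Starts anywhere. Bar axis at x = 55 - 62 cos q, z = 138 + 62 sin q (mm, jig frame). Stiff hinge: stays where left, 3 to 6 N moves it. Past 2.6 it clears pipes lowered in from above; a pipe not down in its own saddle blocks it.
- bar_grip (a point): Middle of the black rubber sleeve, 16 mm in diameter and 48 mm long, on the right-hand end of the hold-down bar (jig y = -182 mm), outside the arm and the hinge post; it lies along the jig's y, swings with the bar, and nothing is near below it.
- saddle_small: Saddle for the small pipe, fixed; the saddles' order left to right varies. Two dark upright plates, 14 mm thick, 80 mm wide (y), at x = -45 and 45 mm, with 90 degree V notches 34 mm wide and 17 mm deep in the top (115 mm above the bench), and a sloping aluminium ledge on the robot's side. Origin midway between the plates, 18 mm above the bench; axes as the jig's.
- seat_small (a point): Where the centre of the small pipe lies when it rests in both notches of its saddle: midway between the two plates, 116.7 mm above the bench. x along the notches (the jig's x), z up.
- ledge_small (a point): Middle of the upper face of the small saddle's ledge, 125 mm on the robot's side of the seat, 60 mm above the bench. 76 mm deep (x) by 84 mm wide (y), sloping down towards the robot at 15 degrees; z is its normal, x points up the slope. A lip 8 mm high runs along the lower edge, 38 mm from here; other edges open.
- pipe_small: The small pipe offcut, pale PVC, round, 26.7 mm in outer diameter, 160 mm long, 50 g or so. Origin at its centre, x along the pipe. Starts lying on the bench. Not present in every run (None from the start).
- coupling_small: The small coupling, a white PVC sleeve open at both ends that fits the small pipe: 34 mm in outer diameter, 27.3 mm in bore, 48 mm long. Origin at its centre, z along its axis. Starts standing on end on the bench. Not present in every run (None from the start).
- saddle_medium: Saddle for the medium pipe, fixed; the saddles' order left to right varies. Two dark upright plates, 14 mm thick, 80 mm wide (y), at x = -45 and 45 mm, with 90 degree V notches 42 mm wide and 21 mm deep in the top (111 mm above the bench), and a sloping aluminium ledge on the robot's side. Origin midway between the plates, 18 mm above the bench; axes as the jig's.
- seat_medium (a point): Where the centre of the medium pipe lies when it rests in both notches of its saddle: midway between the two plates, 113.2 mm above the bench. x along the notches (the jig's x), z up.
- ledge_medium (a point): Middle of the upper face of the medium saddle's ledge, 125 mm on the robot's side of the seat, 60 mm above the bench. 76 mm deep (x) by 84 mm wide (y), sloping down towards the robot at 15 degrees; z is its normal, x points up the slope. A lip 8 mm high runs along the lower edge, 38 mm from here; other edges open.
- pipe_medium: The medium pipe offcut, pale PVC, round, 33.5 mm in outer diameter, 160 mm long, 70 g or so. Origin at its centre, x along the pipe. Starts lying on the bench. Not present in every run (None from the start).
- coupling_medium: The medium coupling, a white PVC sleeve open at both ends that fits the medium pipe: 42 mm in outer diameter, 34.1 mm in bore, 56 mm long. Origin at its centre, z along its axis. Starts standing on end on the bench. Not present in every run (None from the start).
- saddle_large: Saddle for the large pipe, fixed; the saddles' order left to right varies. Two dark upright plates, 14 mm thick, 80 mm wide (y), at x = -45 and 45 mm, with 90 degree V notches 61 mm wide and 31 mm deep in the top (102 mm above the bench), and a sloping aluminium ledge on the robot's side. Origin midway between the plates, 18 mm above the bench; axes as the jig's.
- seat_large (a point): Where the centre of the large pipe lies when it rests in both notches of its saddle: midway between the two plates, 105.8 mm above the bench. x along the notches (the jig's x), z up.
- ledge_large (a point): Middle of the upper face of the large saddle's ledge, 125 mm on the robot's side of the seat, 60 mm above the bench. 76 mm deep (x) by 84 mm wide (y), sloping down towards the robot at 15 degrees; z is its normal, x points up the slope. A lip 8 mm high runs along the lower edge, 38 mm from here; other edges open.
- pipe_large: The large pipe offcut, pale PVC, round, 48.3 mm in outer diameter, 160 mm long, 120 g or so. Origin at its centre, x along the pipe. Starts lying on the bench. Not present in every run (None from the start).
- coupling_large: The large coupling, a white PVC sleeve open at both ends that fits the large pipe: 58 mm in outer diameter, 48.9 mm in bore, 66 mm long. Origin at its centre, z along its axis. Starts standing on end on the bench. Not present in every run (None from the start).
- cement_tin: Bystander: round tin of solvent cement, 72 mm in diameter, 85 mm high; origin under its centre.
- primer_bottle: Bystander: white bottle of primer, 56 mm in diameter, 104 mm high; origin under its centre.
- tape_measure: Bystander: black and yellow tape measure, 68 x 36 mm, 62 mm high; origin under its centre.
- elbow: Bystander: white PVC elbow lying on the bench, legs 55 mm long, 42 mm in diameter; origin at the bench under its corner.
Not all that is in view belongs to the job. Leave any green, pink or red look-alike of the pipe_large alone.

How it is judged:
By the outcome, as a careful person would: the job done as asked, in the order asked, and still so for the second after the job is handed in, with the robot touching nothing.
Of pipe_small, pipe_medium, pipe_large only 2 to 3 are there at a start; the rules pass over those that are not, and their reading is None.
Of coupling_small, coupling_medium, coupling_large only 2 to 3 are there at a start; the rules pass over those that are not, and their reading is None.
At some moment in a run one of pipe_small, pipe_medium, pipe_large, coupling_small, coupling_medium, coupling_large may be knocked a few centimetres aside while the robot is not near it.
Once in a run the grip may slacken for a moment while it holds something.
It also fails if it takes over 210 s, if anything falls off the work surface, if the arm or the gripper's body presses on something with over 40 N, if the wrist force passes 120 N, or if a joint passes its speed limit or range.

## Robot

A 7-joint arm with a two-finger parallel gripper is mounted at the origin on the work surface. World frame = base frame: x ahead of the robot, y to its left, z up, the work surface at z = 0. Lengths are in m, angles in rad, forces in N, time in s.
With the tool pointing down it reaches from about 0.35 to 0.9 m from the base axis. Payload 7.2 kg.
Tool frame: the origin (TCP) lies between the finger pads; the fingertips stand tips_ahead ahead of it and the grasp point (between the pads) lies 3 mm ahead of it (tips_ahead is the distance from the TCP to the fingertips, in m); z points along the fingers, y is the line along which they close (so a half turn about z gives the same grasp; the last joint's range is limited). The gripper opens to 88 mm and grips with 3 to 60 N. Pads are 20 mm wide; open, the fingers measure 115 mm over their backs; the gripper's body (75 mm by 178 mm) begins 61 mm behind the grasp point.
Start: joints at [-1.205, 0.411, -0.013, 1.596, 0.006, 1.134, -0.082], TCP at [0.263, 0.567, 0.245] pointing down, gripper open.
Joint ranges: [-2.95, 2.95], [-0.29, 1.99], [-1.47, 1.44], [0.14, 2.54], [-1.03, 4.17], [0.13, 1.85], [-2.86, 2.86]. Speed limits (rad/s): [2.39, 2.39, 3.01, 3.01, 3.14, 3.14, 3.14].

## Interface

Orientations are given as a unit quaternion [x, y, z, w].
In Python, from bench import * gives the robot as it stands. The module is installed in compiled form; this text tells all that it offers.
- The arm moves only by the shell command python3 -m creep 'ROWS' [OPENING] [FORCE]. ROWS is a JSON object of lists of equal length, an entry for each row: "slide": the shift along the tool's x, y, z as a fraction of full scale, a list of three; "twist": the turn, a rotation vector about the tool's x, y, z as a fraction of full scale, a list of three. A call has 1 to 10 rows; each row is the pose to reach, as a shift and turn from the pose commanded when the call began, along the tool's axes at that moment; what a row does not reach only later rows make up. Full scale, the value 1, is 0.2 m for a shift and pi/2 rad for a turn. A row lasts 1/10 s, in which the tool goes at most 50 mm and 8.59 degrees, less where a joint would pass 70% of its speed; a pose out of reach is approached as far as the arm can. A call with a number of a shift or a turn outside -1 to 1 is refused whole. A call with a gripper value outside its range is refused whole. OPENING is the opening, from 0 (shut) to 1 (fully open), set as the call begins (- or left out, the last holds). The fingers move at their own pace and stop on an object; FORCE is the grip in N (left out, the last holds). Time passes only in rows, so rows that repeat a pose let the fingers close. It gives the time, the measured TCP pose, the force, the opening and the grip force at its end, in the units of the state.
- get_obs(): the state, without advancing time (a new reading comes with each control period).
- capture(name): name is "side" or "top"; returns a dict with "color" (420x560x3 uint8, blue, green, red), "vertical_fov" (degrees; the focal length in pixels is half the picture's height over the tangent of half this angle, whatever the lens; pixels are square), "cx", "cy" (the principal point, pixels), "k1" (the pictures are not rectified: a ray, as slopes to the right and down, at radius r is drawn at 1 + k1 r^2 times it, then the intrinsics apply), "cam_to_world" (4x4, takes a point from camera to world coordinates). Camera axes: x right, y up, looking along -z (the intrinsics and any distortion apply to the point x, -y, -z); pixel columns grow to the right and rows downward; lengths in m; the calibration is good to about 2 mm. A picture is of the moment at which its call begins. There is no depth.
- sign_off(): hands the job in; it is judged then, once.
Trained networks look in a picture, given as the dict that the camera call returned (one of the last four; its "shot" number tells which), for a name from the list of things; names that differ only in an ending like _2 or _b are one class to them, and where a whole thing is asked for, a point or a joint stands for the part that bears it (a point fixed in the world has none). Each returns a list of dicts, best first, with "conf" (0 to 1); they miss things now and then, are a little off and sometimes report something else, mostly with a low value. They report only what shows in the picture. A call takes as long as a camera call. They do not tell look-alikes from the thing itself.
- boxes_of(label, picture): "position" ([x, y, z] in m, in the coordinates of the camera as it stood for that picture, good to about 4 mm: the middle of the surface that is visible of it).
- regions_of(label, picture): "pixels" (420x560 bool, what is visible of it).
- landmark_of(label, picture): "position" ([x, y, z] in m, in the coordinates of the camera as it stood for that picture, good to about 4 mm: a listed point, or the origin of a listed thing).
The state is a dict: "time_s": time; "joint_pos": joint angles; "joint_velocities": joint speeds; "tau": joint torques, N m; "eef_pos": TCP position; "orientation": TCP orientation; "force": force on the tool from outside, world axes, zero at the start; "moment": the same for the moment, N m; "finger_gap": opening from 0.0 (shut) to 1.0 (fully open); "finger_force": force on a finger pad.
Only numpy, scipy, OpenCV 4.12 (cv2) and the standard library are available. Lean on these libraries where they do the work, as an engineer would, in place of code of your own. Each camera call takes 0.05 s, during which the arm holds its last target. There are 200 camera calls.

## Working session

There is one attempt and no reset: what is moved stays moved. The work goes in short steps, Python scripts to look and compute and a shell command to move; the robot and the scene stay as the last step left them, time stands still between calls to the robot, and variables do not carry over. Pictures are saved under pics/ and viewed, at most 14 in all, crops included, and the job is handed in when it is done.

```bash
mkdir -p pics
cat > h.py <<'E'
from bench import *
import numpy as np, cv2, json
from scipy.spatial.transform import Rotation as R
def w(p,c): return (np.array(c["cam_to_world"])@np.r_[p,1])[:3]
def look(names,cams=("top","side"),f=landmark_of):
    for cam in cams:
        c=capture(cam)
        for n in names:
            for d in f(n,c)[:3]:
                if d["conf"]>.2: print(cam,n,round(d["conf"],2),np.round(w(d["position"],c)*1000).astype(int))
def ray(c,u,v):
    f=c["color"].shape[0]/2/np.tan(np.radians(c["vertical_fov"])/2)
    K=np.array([[f,0,c["cx"]],[0,f,c["cy"]],[0,0,1.]])
    x,y=cv2.undistortPoints(np.array([[[u,v]]],float),K,np.array([c["k1"],0,0,0.]))[0,0]
    M=np.array(c["cam_to_world"]); return M[:3,3],M[:3,:3]@np.array([x,-y,-1])
def at(c,u,v,z):
    o,d=ray(c,u,v); return o+d*(z-o[2])/d[2]
def go(x,y,z,yaw=None):
    "shift in tool axes (units of full scale) to world mm target; yaw=direction of tool y (deg) with tool down"
    s=get_obs(); Rt=R.from_quat(s["orientation"])
    d=Rt.inv().apply(np.array([x,y,z])/1000-s["eef_pos"])/0.2
    print("slide",np.round(d,3))
    if yaw is not None:
        for a in (yaw,yaw+180):
            a=np.radians(a); Y=np.array([np.cos(a),np.sin(a),0]);Z=np.array([0,0,-1.]);X=np.cross(Y,Z)
            t=(Rt.inv()*R.from_matrix(np.c_[X,Y,Z])).as_rotvec()/(np.pi/2); print("twist",np.round(t,3))
def st():
    s=get_obs(); print(round(s["time_s"],2),np.round(np.array(s["eef_pos"])*1000,1),"R",np.round(R.from_quat(s["orientation"]).as_matrix().ravel(),2),"F",np.round(s["force"],1),"gap",round(s["finger_gap"],3),round(s["finger_force"],1),"j",np.round(s["joint_pos"],2))
E
python3 - <<'E'
from h import *
st()
for n in("top","side"):
    c=capture(n); cv2.imwrite(f"pics/{n}0.png",c["color"])
ns=[f"{a}_{b}" for a in("pipe","coupling","seat","ledge") for b in("small","medium","large")]+["jig","bar_grip","cement_tin","primer_bottle","tape_measure","elbow"]
look(ns)
print(get_obs().keys(), 'tips' , [k for k in globals() if 'tip' in k])
E
```

```text
0.0 [262.5 566.7 243.8] R [-0.91  0.42 -0.    0.42  0.91 -0.   -0.   -0.   -1.  ] F [ 0.5  0.6 -0.2] gap 1.0 0.0 j [-1.21  0.41 -0.01  1.6   0.01  1.13 -0.08]
top pipe_small 0.91 [ 598 -383   14]
top pipe_medium 0.29 [582 291 107]
top pipe_large 0.97 [ 285 -393   27]
top pipe_large 0.86 [ 302 -166   23]
top pipe_large 0.83 [ 575 -136   23]
top coupling_small 0.51 [422 465  -5]
top coupling_small 0.46 [585 191 114]
top coupling_medium 0.69 [ 430 -321   26]
top coupling_large 0.5 [ 442 -102   32]
top seat_small 0.97 [584 190 116]
top seat_small 0.25 [581 197  18]
top seat_medium 0.89 [581  99 111]
top seat_large 0.89 [580 292 104]
top seat_large 0.58 [ 598 -381   16]
top ledge_small 0.79 [454 195  58]
top ledge_medium 0.97 [454  99  60]
top ledge_medium 0.5 [ 446 -207   28]
top ledge_medium 0.46 [ 746 -203    4]
top ledge_large 0.74 [453 287  55]
top ledge_large 0.72 [575  11 146]
top jig 0.62 [579 196   1]
top jig 0.6 [579 100  19]
top bar_grip 0.73 [573  14 144]
top bar_grip 0.53 [579 289  16]
top bar_grip 0.39 [416 466  -3]
top cement_tin 0.87 [ 508 -485    2]
top primer_bottle 0.56
[... 408 characters left out ...]
 [ 449 -100   33]
side coupling_large 0.66 [455 103  61]
side seat_small 0.91 [582 199 119]
side seat_medium 0.92 [586 105 117]
side seat_large 0.76 [583 295 103]
side ledge_small 0.87 [462 200  58]
side ledge_medium 0.8 [457 107  64]
side ledge_large 0.78 [461 293  61]
side jig 0.82 [580 200  -1]
side jig 0.32 [584 196 120]
side bar_grip 0.69 [574  14 141]
side cement_tin 0.75 [ 514 -479    1]
side cement_tin 0.27 [ 449 -205   26]
side primer_bottle 0.67 [419 472  -3]
side tape_measure 0.83 [ 750 -195    1]
side elbow 0.45 [602 491   0]
dict_keys(['time_s', 'joint_pos', 'joint_velocities', 'tau', 'eef_pos', 'orientation', 'force', 'moment', 'finger_force', 'finger_gap']) tips ['tips_ahead']
```

View pics/top0.png

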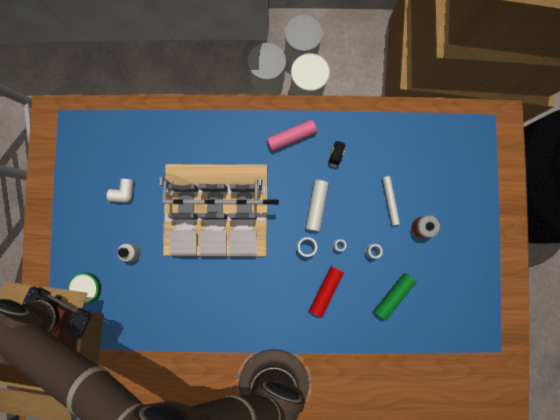

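View pics/side0.png

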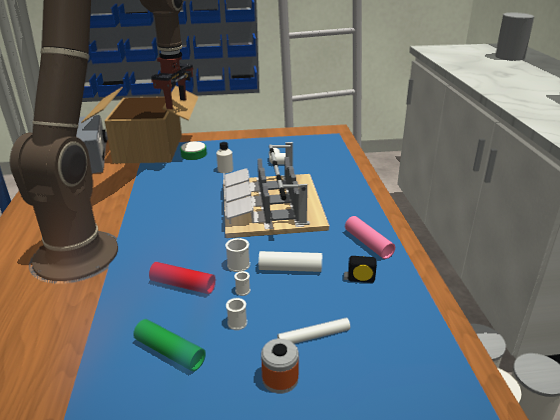

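The top view shows the white large pipe at (317,205), the small pipe at (391,201), and couplings at (307,247) large, (340,246) small and (375,251) medium. The red, green and pink pipes are decoys. The bar is almost fully down, with its grip at (270,202), and there is no medium pipe. I'll swing the bar back first.

```bash
python3 -m creep '{"slide":[[-0.86,-0.62,0],[-0.86,-0.62,0],[-0.86,-0.62,0],[-0.86,-0.62,0],[-0.86,-0.62,0]],"twist":[[0,0,0],[0,0,0],[0,0,0],[0,0,0],[0,0,0]]}' 1 20
python3 -m creep '{"slide":[[-0.86,-0.62,0],[-0.86,-0.62,0],[-0.86,-0.62,0],[-0.86,-0.62,0],[-0.86,-0.62,0]],"twist":[[0,0,0],[0,0,0],[0,0,0],[0,0,0],[0,0,0]]}'
python3 -m creep '{"slide":[[-0.86,-0.62,0],[-0.86,-0.62,0],[-0.86,-0.62,0],[-0.86,-0.62,0],[-0.86,-0.62,0],[-0.86,-0.62,0],[-0.86,-0.62,0],[-0.86,-0.62,0],[-0.86,-0.62,0],[-0.86,-0.62,0]],"twist":[[0,0,0.72],[0,0,0.72],[0,0,0.72],[0,0,0.72],[0,0,0.72],[0,0,0.72],[0,0,0.72],[0,0,0.72],[0,0,0.72],[0,0,0.72]]}'
python3 - <<'E'
from h import *
print(tips_ahead); st()
look(["jig","bar_grip","seat_small","seat_large"])
look(["pipe_small","pipe_large"])
go(574,14,144,0)
E
```

```text
time_s: 2.5
eef_pos: [0.3701, 0.3769, 0.2451]
orientation: [0.219, 0.976, -0.001, 0.001]
force: [1.2, -0.1, 0.4]
finger_gap: 0.998
finger_force: 0.0
time_s: 3.0
eef_pos: [0.4731, 0.1922, 0.2451]
orientation: [0.219, 0.976, -0.001, 0.001]
force: [-0.2, 0.1, -0.1]
finger_gap: 0.998
finger_force: 0.0
time_s: 4.0
eef_pos: [0.5746, 0.0137, 0.2445]
orientation: [0.704, 0.711, 0.0, -0.0]
force: [0.6, -0.4, 1.0]
finger_gap: 1.0
finger_force: 0.0
0.022
4.0 [574.6  13.7 244.5] R [-0.01  1.   -0.    1.    0.01  0.    0.   -0.   -1.  ] F [ 0.6 -0.4  1. ] gap 1.0 0.0 j [-0.49  0.34  0.49  1.75 -0.18  1.09  0.07]
top jig 0.71 [579 194   2]
top bar_grip 0.61 [452  96  59]
top bar_grip 0.56 [580 196   2]
top bar_grip 0.43 [ 571 -138   23]
top seat_small 0.49 [582 196  17]
top seat_large 0.75 [581 291 108]
side jig 0.72 [579 197   0]
side jig 0.42 [575  18 143]
side bar_grip 0.81 [574  16 141]
side seat_small 0.9 [584 200 118]
side seat_large 0.87 [582 295 102]
side seat_large 0.48 [ 453 -207   24]
top pipe_small 0.86 [ 599 -379   13]
top pipe_small 0.59 [ 509 -489   -2]
top pipe_small 0.28 [457 289  54]
top pipe_large 0.93 [ 287 -387   24]
top pipe_large 0.86 [ 301 -166   22]
top pipe_large 0.82 [803 -52  22]
side pipe_small 0.58 [ 599 -380   16]
side pipe_small 0.23 [580 198  -1]
side pipe_large 0.93 [ 579 -132   22]
side pipe_large 0.87 [807 -49  21]
side pipe_large 0.76 [ 287 -385   24]
slide [ 0.007 -0.003  0.503]
twist [ 0.    -0.     0.004]
twist [ 0.     0.    -1.996]
```

```bash
python3 -m creep '{"slide":[[0,0,0.2],[0,0,0.4],[0,0,0.51],[0,0,0.51],[0,0,0.51]],"twist":[[0,0,0],[0,0,0],[0,0,0],[0,0,0],[0,0,0]]}'
python3 -m creep '{"slide":[[0,0,0],[0,0,0],[0,0,0],[0,0,0],[0,0,0],[0,0,0]],"twist":[[0,0,0],[0,0,0],[0,0,0],[0,0,0],[0,0,0],[0,0,0]]}' 0 15
python3 - <<'E'
from h import *
st()
E
```

```text
time_s: 5.3
eef_pos: [0.5748, 0.0125, 0.1431]
orientation: [0.705, 0.709, -0.0, 0.0]
force: [-0.3, -0.2, -0.1]
finger_gap: 0.999
finger_force: 0.0
time_s: 5.9
eef_pos: [0.5746, 0.0127, 0.1428]
orientation: [0.705, 0.709, 0.0, 0.0]
force: [0.3, 0.7, -0.6]
finger_gap: 0.495
finger_force: 0.0
5.9 [574.6  12.7 142.8] R [-0.01  1.    0.    1.    0.01  0.    0.    0.   -1.  ] F [ 0.3  0.7 -0.6] gap 0.495 0.0 j [-0.45  0.46  0.45  1.85 -0.25  0.89  0.13]
```

```bash
python3 -m creep '{"slide":[[0,0,0],[0,0,0],[0,0,0],[0,0,0],[0,0,0]],"twist":[[0,0,0],[0,0,0],[0,0,0],[0,0,0],[0,0,0]]}'
python3 -m creep '{"slide":[[0.014,0.014,-0.092],[0,0.054,-0.175],[0,0.117,-0.243],[0,0.198,-0.289],[0,0.288,-0.309],[0,0.288,-0.309]],"twist":[[0,0,0],[0,0,0],[0,0,0],[0,0,0],[0,0,0],[0,0,0]]}'
python3 - <<'E'
from h import *
st(); look(["bar_grip"])
E
```

```text
time_s: 6.4
eef_pos: [0.5755, 0.0127, 0.1428]
orientation: [0.705, 0.709, 0.001, 0.001]
force: [5.1, -0.1, -2.9]
finger_gap: 0.178
finger_force: 15.0
time_s: 7.0
eef_pos: [0.6328, 0.0132, 0.2055]
orientation: [0.705, 0.709, -0.0, -0.0]
force: [-1.5, 1.4, 9.2]
finger_gap: 0.18
finger_force: 15.0
7.0 [632.8  13.2 205.5] R [-0.01  1.   -0.    1.    0.01  0.    0.   -0.   -1.  ] F [-1.5  1.4  9.2] gap 0.18 15.0 j [-0.43  0.49  0.47  1.65 -0.24  1.07  0.12]
top bar_grip 0.58 [579 100 112]
side bar_grip 0.61 [632  17 200]
side bar_grip 0.42 [ 437 -314   23]
```

```bash
python3 -m creep '{"slide":[[0,0.092,0.007],[0,0.179,0.041],[0,0.251,0.1],[0,0.295,0.163],[0,0.307,0.19],[0,0.307,0.195],[0,0.307,0.195]],"twist":[[0,0,0],[0,0,0],[0,0,0],[0,0,0],[0,0,0],[0,0,0],[0,0,0]]}'
python3 - <<'E'
from h import *
st(); look(["bar_grip"],("side",))
E
```

```text
time_s: 7.9
eef_pos: [0.6937, 0.0134, 0.1651]
orientation: [0.705, 0.709, 0.0, 0.0]
force: [3.8, -1.0, -5.6]
finger_gap: 0.18
finger_force: 15.0
7.9 [693.7  13.4 165.1] R [-0.01  1.    0.    1.    0.01 -0.   -0.    0.   -1.  ] F [ 3.8 -1.  -5.6] gap 0.18 15.0 j [-0.38  0.63  0.45  1.52 -0.29  1.06  0.15]
side bar_grip 0.58 [693  18 163]
```

```bash
python3 -m creep '{"slide":[[0,0,0],[0,0,0],[0,0,0],[0,0,0],[0,0,0]],"twist":[[0,0,0],[0,0,0],[0,0,0],[0,0,0],[0,0,0]]}' 0.5
python3 -m creep '{"slide":[[0,0,-0.25],[0,0,-0.5],[-0.2,0,-0.5]],"twist":[[0,0,0],[0,0,0],[0,0,0]]}' 1
cat >> h.py <<'E'
def pipe(name,near,r):
    for cam in("top","side"):
        c=capture(cam)
        for d in regions_of(name,c)[:6]:
            m=d["pixels"].astype(np.uint8); M=cv2.moments(m,True)
            if M["m00"]<30: continue
            ys,xs=np.nonzero(m)
            P=np.array([at(c,u,v,r*1.3) for u,v in zip(xs,ys)])[:,:2]*1000
            if np.linalg.norm(P.mean(0)-near)>60: continue
            (cx,cy),(a,b),_=cv2.minAreaRect(P.astype(np.float32))
            ev,V=np.linalg.eigh(np.cov(P.T)); v=V[:,1]
            print(cam,name,round(d["conf"],2),"c",np.round([cx,cy],0),"mean",P.mean(0).round(),"LxW",round(a),round(b),"axis deg",round(np.degrees(np.arctan2(v[1],v[0]))%180,1))
E
python3 - <<'E'
from h import *
st()
pipe("pipe_large",(577,-135),.024); pipe("pipe_small",(599,-380),.013)
look(["pipe_large"]); look(["bar_grip","seat_small","seat_large"])
E
```

```text
time_s: 8.5
eef_pos: [0.6935, 0.0134, 0.1656]
orientation: [0.705, 0.709, 0.0, -0.0]
force: [0.1, -0.1, 0.1]
finger_gap: 0.503
finger_force: 0.0
time_s: 8.8
eef_pos: [0.6975, -0.0203, 0.2728]
orientation: [0.702, 0.712, 0.005, 0.002]
force: [0.4, -0.4, 0.1]
finger_gap: 0.733
finger_force: 0.0
8.8 [697.5 -20.3 272.8] R [-0.02  1.    0.01  1.    0.02  0.    0.    0.01 -1.  ] F [ 0.4 -0.4  0.1] gap 0.733 0.0 j [-0.34  0.54  0.48  1.4  -0.26  1.26  0.17]
top pipe_large 0.59 c [ 577. -136.] mean [ 576. -137.] LxW 49 166 axis deg 170.3
side pipe_large 0.79 c [ 575. -140.] mean [ 576. -141.] LxW 79 163 axis deg 168.9
side pipe_small 0.9 c [ 601. -381.] mean [ 603. -380.] LxW 159 39 axis deg 10.7
top pipe_large 0.72 [ 301 -166   20]
top pipe_large 0.67 [ 575 -136   24]
top pipe_large 0.59 [ 284 -389   25]
side pipe_large 0.91 [808 -52  25]
side pipe_large 0.85 [ 288 -388   25]
side pipe_large 0.66 [585 107  16]
top seat_small 0.87 [585 193 117]
top seat_small 0.3 [455 288  57]
top seat_small 0.26 [ 446 -205   27]
top seat_large 0.66 [580 289 105]
side bar_grip 0.65 [692  20 161]
side seat_small 0.81 [580 192 114]
side seat_small 0.53 [581 108  15]
side seat_small 0.38 [697  16 163]
side seat_large 0.68 [581 289 103]
side seat_large 0.31 [587 293  21]
```

Run:
```python
from h import *
go(576,-136,180,80.5)
```

```text
slide [-0.543 -0.592  0.427]
twist [ 0.    -0.    -0.891]
twist [-0.    -0.     1.109]
```

```bash
python3 -m creep '{"slide":[[-0.54,-0.59,0.4],[-0.54,-0.59,0.4],[-0.54,-0.59,0.4],[-0.54,-0.59,0.4],[-0.54,-0.59,0.4],[-0.54,-0.59,0.4],[-0.54,-0.59,0.4],[-0.54,-0.59,0.4],[-0.54,-0.59,0.4],[-0.54,-0.59,0.4]],"twist":[[0,0,-0.89],[0,0,-0.89],[0,0,-0.89],[0,0,-0.89],[0,0,-0.89],[0,0,-0.89],[0,0,-0.89],[0,0,-0.89],[0,0,-0.89],[0,0,-0.89]]}' 1 25
python3 - <<'E'
from h import *
st(); go(576,-136,30,80.5)
pipe("pipe_large",(577,-135),.024)
E
```

```text
time_s: 10.8
eef_pos: [0.5765, -0.1356, 0.1856]
orientation: [0.081, 0.997, 0.0, 0.0]
force: [0.0, 0.2, 0.2]
finger_gap: 1.0
finger_force: 0.0
10.8 [ 576.5 -135.6  185.6] R [-0.99  0.16  0.    0.16  0.99  0.   -0.    0.   -1.  ] F [0.  0.2 0.2] gap 1.0 0.0 j [ 0.02  0.41  0.18  1.76 -0.08  0.98  1.63]
slide [ 0.003 -0.003  0.778]
twist [0.    0.    0.003]
twist [-0.     0.    -1.997]
side pipe_large 0.96 c [ 575. -143.] mean [ 575. -143.] LxW 80 156 axis deg 168.9
```

```bash
python3 -m creep '{"slide":[[0,0,0.2],[0,0,0.4],[0,0,0.6],[0,0,0.77],[0,0,0.77],[0,0,0.77]],"twist":[[0,0,0],[0,0,0],[0,0,0],[0,0,0],[0,0,0],[0,0,0]]}'
python3 -m creep '{"slide":[[0,0,0],[0,0,0],[0,0,0],[0,0,0],[0,0,0],[0,0,0],[0,0,0]],"twist":[[0,0,0],[0,0,0],[0,0,0],[0,0,0],[0,0,0],[0,0,0],[0,0,0]]}' 0 30
python3 -m creep '{"slide":[[0,0,0],[0,0,-0.1],[0,0,-0.3],[0,0,-0.5],[0,0,-0.7],[0,0,-0.9],[0,0,-0.9]],"twist":[[0,0,0],[0,0,0],[0,0,0],[0,0,0],[0,0,0],[0,0,0],[0,0,0]]}'
python3 - <<'E'
from h import *
st(); look(["pipe_large"],("side",))
c=capture("side"); cv2.imwrite("pics/s1.png",c["color"][100:320,120:440])
E
```

```text
time_s: 11.6
eef_pos: [0.5765, -0.1354, 0.0317]
orientation: [0.084, 0.996, -0.0, -0.0]
force: [0.4, -0.6, 0.1]
finger_gap: 0.997
finger_force: 0.0
time_s: 12.3
eef_pos: [0.5766, -0.1352, 0.0318]
orientation: [0.083, 0.997, 0.0, 0.0]
force: [-0.9, 0.2, 4.9]
finger_gap: 0.543
finger_force: 30.0
time_s: 13.0
eef_pos: [0.579, -0.1362, 0.2168]
orientation: [0.083, 0.996, -0.0, 0.004]
force: [0.3, 0.5, -2.2]
finger_gap: 0.544
finger_force: 30.0
13.0 [ 579.  -136.2  216.8] R [-0.99  0.17  0.01  0.17  0.99 -0.   -0.01  0.   -1.  ] F [ 0.3  0.5 -2.2] gap 0.544 30.0 j [ 0.01  0.38  0.19  1.72 -0.08  1.04  1.63]
side pipe_large 0.96 [ 585 -138  205]
side pipe_large 0.75 [ 289 -391   24]
side pipe_large 0.63 [813 -50  25]
```

View pics/s1.png

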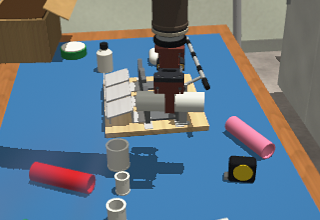

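Run:
```python
from h import *
go(582,291,220,90)
```

```text
slide [ 0.323  2.106 -0.047]
twist [ 0.    -0.001 -0.106]
twist [-1.000e-03 -0.000e+00  1.894e+00]
```

```bash
python3 -m creep '{"slide":[[0.16,1,-0.02],[0.16,1,-0.02],[0.16,1,-0.02],[0.16,1,-0.02],[0.16,1,-0.02],[0.16,1,-0.02]],"twist":[[0,0,0],[0,0,0],[0,0,0],[0,0,0],[0,0,0],[0,0,0]]}'
python3 -m creep '{"slide":[[0.16,1,-0.02],[0.16,1,-0.02],[0.16,1,-0.02],[0.16,1,-0.02],[0.16,1,-0.02],[0.16,1,-0.02],[0.16,1,-0.02]],"twist":[[0,0,-0.106],[0,0,-0.106],[0,0,-0.106],[0,0,-0.106],[0,0,-0.106],[0,0,-0.106],[0,0,-0.106]]}'
python3 - <<'E'
from h import *
st(); look(["pipe_large"]);look(["seat_large"])
pipe("pipe_large",(577,290),.15)
go(582,291,145,90)
E
```

```text
time_s: 13.75
eef_pos: [0.5769, 0.0691, 0.2132]
orientation: [0.081, 0.997, -0.0, -0.002]
force: [-0.1, -1.4, -1.6]
finger_gap: 0.548
finger_force: 30.0
time_s: 14.45
eef_pos: [0.5803, 0.2667, 0.2183]
orientation: [0.002, 1.0, -0.001, -0.001]
force: [0.0, 0.4, -1.7]
finger_gap: 0.542
finger_force: 30.0
14.45 [580.3 266.7 218.3] R [-1.  0. -0.  0.  1. -0.  0. -0. -1.] F [ 0.   0.4 -1.7] gap 0.542 30.0 j [-0.53  0.46  0.03  1.59 -0.01  1.1   1.07]
top pipe_large 0.78 [ 284 -390   28]
top pipe_large 0.7 [812 -51  26]
top pipe_large 0.63 [ 300 -165   22]
side pipe_large 0.98 [ 306 -165   24]
side pipe_large 0.97 [ 286 -392   25]
side pipe_large 0.86 [585 269 212]
top seat_large 0.65 [579 195   5]
top seat_large 0.41 [580 290 105]
side seat_large 0.91 [583 292 105]
top pipe_large 0.61 c [594. 267.] mean [624. 263.] LxW 140 41 axis deg 7.4
side pipe_large 0.82 c [587. 316.] mean [586. 315.] LxW 131 171 axis deg 2.0
slide [-0.011  0.106  0.373]
twist [ 0.  0. -0.]
twist [ 0. -0.  2.]
```

```bash
python3 -m creep '{"slide":[[0,0.122,0],[0,0.122,0.1],[0,0.122,0.3],[0,0.122,0.43],[0,0.122,0.46],[0,0.122,0.49],[0,0.122,0.515],[0,0.122,0.515],[0,0.122,0.515]],"twist":[[0,0,0],[0,0,0],[0,0,0],[0,0,0],[0,0,0],[0,0,0],[0,0,0],[0,0,0],[0,0,0]]}'
python3 - <<'E'
from h import *
st(); look(["pipe_large"],("side",))
E
```

```text
time_s: 15.95
eef_pos: [0.5803, 0.2944, 0.1175]
orientation: [0.0, 1.0, 0.0, 0.001]
force: [0.2, 0.5, -1.7]
finger_gap: 0.539
finger_force: 30.0
15.95 [580.3 294.4 117.5] R [-1.  0.  0.  0.  1.  0. -0.  0. -1.] F [ 0.2  0.5 -1.7] gap 0.539 30.0 j [-0.56  0.58  0.02  1.65 -0.01  0.91  1.04]
side pipe_large 0.81 [809 -53  24]
side pipe_large 0.76 [ 286 -388   27]
side pipe_large 0.66 [ 307 -164   25]
```

```bash
python3 -m creep '{"slide":[[0,-0.013,0],[0,-0.013,0.01],[0,-0.013,0.02],[0,-0.013,0.02]],"twist":[[0,0,0],[0,0,0],[0,0,0],[0,0,0]]}'
python3 -m creep '{"slide":[[0,0,0],[0,0,0],[0,0,0],[0,0,0],[0,0,0]],"twist":[[0,0,0],[0,0,0],[0,0,0],[0,0,0],[0,0,0]]}' 0.85
python3 - <<'E'
from h import *
st(); look(["pipe_large"],("side",))
c=capture("side"); cv2.imwrite("pics/s2.png",cv2.resize(c["color"][120:260,200:350],None,fx=4,fy=4))
E
```

```text
time_s: 16.45
eef_pos: [0.5803, 0.2917, 0.1138]
orientation: [-0.0, 1.0, 0.0, 0.001]
force: [-0.8, -1.6, 7.2]
finger_gap: 0.547
finger_force: 30.0
time_s: 16.95
eef_pos: [0.5797, 0.2916, 0.1123]
orientation: [0.0, 1.0, -0.0, -0.0]
force: [0.5, -0.2, 0.3]
finger_gap: 0.851
finger_force: 0.0
16.95 [579.7 291.6 112.3] R [-1.  0. -0.  0.  1. -0.  0. -0. -1.] F [ 0.5 -0.2  0.3] gap 0.851 0.0 j [-0.55  0.58  0.02  1.66 -0.01  0.9   1.04]
side pipe_large 0.93 [585 294 103]
side pipe_large 0.87 [809 -51  23]
side pipe_large 0.65 [ 288 -387   24]
```

View pics/s2.png

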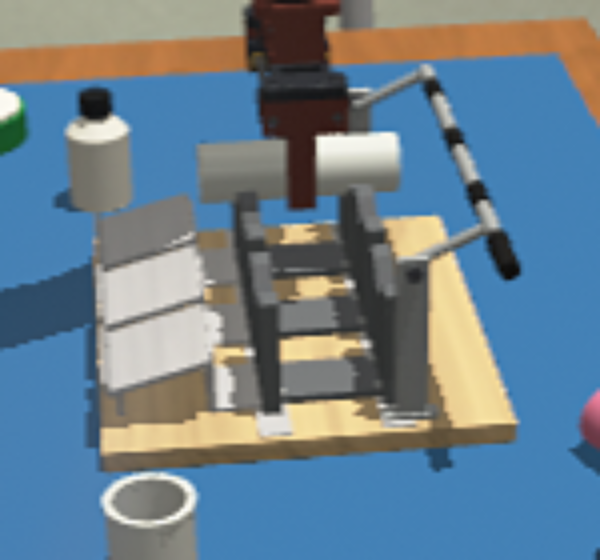

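The picture shows the large pipe lying level in the far saddle at about (300,165) in the crop, and the bar is back. The small pipe is next.

```bash
python3 -m creep '{"slide":[[0,0,-0.2],[0,0,-0.45],[0,0,-0.55],[0,-0.3,-0.55],[0,-0.6,-0.55],[0,-0.95,-0.55],[0,-0.95,-0.55],[0,-0.95,-0.55]],"twist":[[0,0,0],[0,0,0],[0,0,0],[0,0,0],[0,0,0],[0,0,0],[0,0,0],[0,0,0]]}' 1 25
python3 -m creep '{"slide":[[0,-1,0],[0,-1,0],[0,-1,0],[0,-1,0]],"twist":[[0,0,0],[0,0,0],[0,0,0],[0,0,0]]}'
python3 -m creep '{"slide":[[-0.1,-1,0],[-0.1,-1,0],[-0.1,-1,0],[-0.1,-1,0],[-0.1,-1,0],[-0.1,-1,0]],"twist":[[0,0,-0.117],[0,0,-0.117],[0,0,-0.117],[0,0,-0.117],[0,0,-0.117],[0,0,-0.117]]}'
python3 - <<'E'
from h import *
st(); look(["pipe_small"])
pipe("pipe_small",(600,-380),.013)
look(["pipe_large"],("side",))
go(601,-380,100,100.5)
E
```

```text
time_s: 17.9
eef_pos: [0.5801, 0.0939, 0.2229]
orientation: [0.005, 1.0, -0.002, 0.0]
force: [-0.4, -0.3, 1.1]
finger_gap: 1.0
finger_force: 0.0
time_s: 18.3
eef_pos: [0.5797, -0.0994, 0.2227]
orientation: [-0.0, 1.0, 0.0, 0.0]
force: [0.6, -0.3, 0.0]
finger_gap: 0.999
finger_force: 0.0
time_s: 18.9
eef_pos: [0.5993, -0.2996, 0.2218]
orientation: [-0.09, 0.996, 0.0, -0.0]
force: [1.5, 0.9, 0.5]
finger_gap: 0.998
finger_force: 0.0
18.9 [ 599.3 -299.6  221.8] R [-0.98 -0.18 -0.   -0.18  0.98  0.    0.    0.   -1.  ] F [1.5 0.9 0.5] gap 0.998 0.0 j [ 0.28  0.51  0.16  1.51 -0.09  1.13  2.21]
side pipe_small 0.71 [ 602 -377   14]
side pipe_small 0.71 c [ 601. -382.] mean [ 605. -380.] LxW 164 39 axis deg 10.2
side pipe_large 0.85 [ 303 -163   25]
side pipe_large 0.8 [807 -50  23]
side pipe_large 0.69 [581 293 106]
slide [ 0.07  -0.405  0.613]
twist [-0.     0.     0.001]
twist [-0.    -0.    -1.999]
```

```bash
python3 -m creep '{"slide":[[0.07,-0.2,0],[0.07,-0.405,0],[0.07,-0.405,0.2],[0.07,-0.405,0.45],[0.07,-0.405,0.7],[0.07,-0.405,0.9],[0.07,-0.405,0.975],[0.07,-0.405,0.975],[0.07,-0.405,0.975]],"twist":[[0,0,0],[0,0,0],[0,0,0],[0,0,0],[0,0,0],[0,0,0],[0,0,0],[0,0,0],[0,0,0]]}'
python3 -m creep '{"slide":[[0,0,0],[0,0,0],[0,0,0],[0,0,0],[0,0,0],[0,0,0],[0,0,0],[0,0,0],[0,0,0],[0,0,0]],"twist":[[0,0,0],[0,0,0],[0,0,0],[0,0,0],[0,0,0],[0,0,0],[0,0,0],[0,0,0],[0,0,0],[0,0,0]]}' 0 30
python3 - <<'E'
from h import *
st()
E
python3 -m creep '{"slide":[[0,0,-0.1],[0,0,-0.3],[0,0,-0.5],[0,0,-0.7],[0,0,-0.95],[0,0,-1],[0,0,-1]],"twist":[[0,0,0.117],[0,0,0.117],[0,0,0.117],[0,0,0.117],[0,0,0.117],[0,0,0.117],[0,0,0.117]]}'
python3 - <<'E'
from h import *
st(); look(["pipe_small"])
go(582,196,226,90)
E
```

```text
time_s: 20.3
eef_pos: [0.6014, -0.3811, 0.0286]
orientation: [-0.092, 0.996, -0.0, 0.001]
force: [-0.1, 0.2, -0.6]
finger_gap: 0.998
finger_force: 0.0
time_s: 21.3
eef_pos: [0.6006, -0.3806, 0.0273]
orientation: [-0.092, 0.996, 0.0, -0.0]
force: [0.9, 0.1, -0.1]
finger_gap: 0.301
finger_force: 30.0
21.3 [ 600.6 -380.6   27.3] R [-0.98 -0.18 -0.   -0.18  0.98  0.    0.    0.   -1.  ] F [ 0.9  0.1 -0.1] gap 0.301 30.0 j [ 0.41  0.78  0.14  1.54 -0.13  0.84  2.35]
time_s: 22.0
eef_pos: [0.6015, -0.3813, 0.2302]
orientation: [0.0, 1.0, -0.001, 0.002]
force: [-0.0, -0.0, 0.4]
finger_gap: 0.297
finger_force: 30.0
22.0 [ 601.5 -381.3  230.2] R [-1.  0.  0.  0.  1. -0. -0. -0. -1.] F [-0.  -0.   0.4] gap 0.297 30.0 j [ 0.35  0.58  0.23  1.39 -0.14  1.19  2.17]
top pipe_small 0.76 [ 602 -385  217]
top pipe_small 0.67 [419 469  -1]
side pipe_small 0.78 [ 599 -379  214]
side pipe_small 0.23 [580 197   1]
slide [0.089 2.88  0.   ]
twist [ 0.001 -0.002 -0.   ]
twist [-0.003 -0.002  2.   ]
```

```bash
python3 -m creep '{"slide":[[0.045,0.96,0],[0.045,0.96,0],[0.045,0.96,0],[0.045,0.96,0],[0.045,0.96,0]],"twist":[[0,0,0],[0,0,0],[0,0,0],[0,0,0],[0,0,0]]}'
python3 -m creep '{"slide":[[0.045,0.96,0],[0.045,0.96,0],[0.045,0.96,0],[0.045,0.96,0],[0.045,0.96,0]],"twist":[[0,0,0],[0,0,0],[0,0,0],[0,0,0],[0,0,0]]}'
python3 -m creep '{"slide":[[0,0.96,0],[0,0.96,0],[0,0.96,0],[0,0.96,0],[0,0.96,0],[0,0.96,0.1],[0,0.96,0.1]],"twist":[[0,0,0],[0,0,0],[0,0,0],[0,0,0],[0,0,0],[0,0,0],[0,0,0]]}'
python3 - <<'E'
from h import *
st(); look(["pipe_small"])
go(582,195.5,131,90)
E
```

```text
time_s: 22.7
eef_pos: [0.5918, -0.1803, 0.2256]
orientation: [-0.005, 1.0, 0.002, -0.001]
force: [0.4, -0.1, 0.4]
finger_gap: 0.295
finger_force: 30.0
time_s: 23.2
eef_pos: [0.5819, 0.0107, 0.2258]
orientation: [-0.004, 1.0, 0.002, -0.001]
force: [-0.9, 0.1, -0.9]
finger_gap: 0.299
finger_force: 30.0
time_s: 23.9
eef_pos: [0.5815, 0.1936, 0.204]
orientation: [0.0, 1.0, -0.001, -0.003]
force: [-0.2, 0.2, -1.2]
finger_gap: 0.294
finger_force: 30.0
23.9 [581.5 193.6 204. ] R [-1.    0.   -0.01  0.    1.   -0.    0.01 -0.   -1.  ] F [-0.2  0.2 -1.2] gap 0.294 30.0 j [-0.46  0.43  0.08  1.67 -0.04  1.05  1.2 ]
top pipe_small 0.27 [ 430 -320   26]
side pipe_small 0.75 [583 193 192]
slide [0.006 0.006 0.383]
twist [-0.     0.    -0.001]
twist [0.    0.    1.999]
```

```bash
python3 -m creep '{"slide":[[0,0,0.2],[0,0,0.3],[0,0,0.34],[0,0,0.36],[0,0,0.37],[0,0,0.37]],"twist":[[0,0,0],[0,0,0],[0,0,0],[0,0,0],[0,0,0],[0,0,0]]}'
python3 -m creep '{"slide":[[0,0,0.01],[0,0,0.01],[0,0,0.01]],"twist":[[0,0,0],[0,0,0],[0,0,0]]}'
python3 - <<'E'
from h import *
st(); look(["pipe_small"],("side",))
E
```

```text
time_s: 24.7
eef_pos: [0.5834, 0.1955, 0.1344]
orientation: [0.0, 1.0, 0.0, 0.001]
force: [0.1, -0.6, -0.2]
finger_gap: 0.3
finger_force: 30.0
time_s: 25.0
eef_pos: [0.5829, 0.1955, 0.1319]
orientation: [0.0, 1.0, 0.0, 0.0]
force: [-0.6, 0.2, 0.4]
finger_gap: 0.299
finger_force: 30.0
25.0 [582.9 195.5 131.9] R [-1.  0.  0.  0.  1.  0. -0.  0. -1.] F [-0.6  0.2  0.4] gap 0.299 30.0 j [-0.45  0.51  0.07  1.74 -0.04  0.9   1.21]
side pipe_small 0.73 [583 194 118]
side pipe_small 0.73 [693  15 164]
```

```bash
python3 -m creep '{"slide":[[0,0,0.008],[0,0,0.012],[0,0,0.012]],"twist":[[0,0,0],[0,0,0],[0,0,0]]}'
python3 -m creep '{"slide":[[0,0,0],[0,0,0],[0,0,0],[0,0,0],[0,0,0]],"twist":[[0,0,0],[0,0,0],[0,0,0],[0,0,0],[0,0,0]]}' 0.6
python3 -m creep '{"slide":[[0,0,-0.1],[0,0,-0.3],[0,0,-0.55],[0,0,-0.7],[0,0,-0.7]],"twist":[[0,0,0],[0,0,0],[0,0,0],[0,0,0],[0,0,0]]}' 1
python3 - <<'E'
from h import *
st(); look(["pipe_small","pipe_large"],("side",))
pipe("pipe_small",(582,195),.09);pipe("pipe_large",(582,295),.085)
look(["bar_grip"])
c=capture("side"); cv2.imwrite("pics/s3.png",cv2.resize(c["color"][120:260,200:350],None,fx=4,fy=4))
E
```

```text
time_s: 25.4
eef_pos: [0.5833, 0.1968, 0.1304]
orientation: [-0.0, 1.0, 0.001, 0.001]
force: [-2.5, 1.6, 7.5]
finger_gap: 0.295
finger_force: 30.0
time_s: 25.9
eef_pos: [0.5827, 0.1952, 0.1288]
orientation: [0.0, 1.0, -0.0, -0.0]
force: [0.4, -0.2, -1.1]
finger_gap: 0.6
finger_force: 0.0
time_s: 26.4
eef_pos: [0.5849, 0.196, 0.2743]
orientation: [0.0, 1.0, 0.002, 0.004]
force: [0.1, -0.7, 0.1]
finger_gap: 0.989
finger_force: 0.0
26.4 [584.9 196.  274.3] R [-1.    0.    0.01  0.    1.    0.   -0.01  0.   -1.  ] F [ 0.1 -0.7  0.1] gap 0.989 0.0 j [-0.46  0.37  0.08  1.59 -0.03  1.17  1.2 ]
side pipe_small 0.92 [582 198 116]
side pipe_small 0.35 [ 752 -198    0]
side pipe_large 0.93 [ 303 -167   25]
side pipe_large 0.7 [463 196  56]
side pipe_large 0.68 [584 294 106]
side pipe_small 0.59 c [582. 198.] mean [583. 199.] LxW 162 57 axis deg 0.2
side pipe_large 0.9 c [582. 291.] mean [581. 290.] LxW 165 91 axis deg 5.6
top bar_grip 0.57 [691  13 164]
side bar_grip 0.56 [693  18 163]
```

View pics/s3.png

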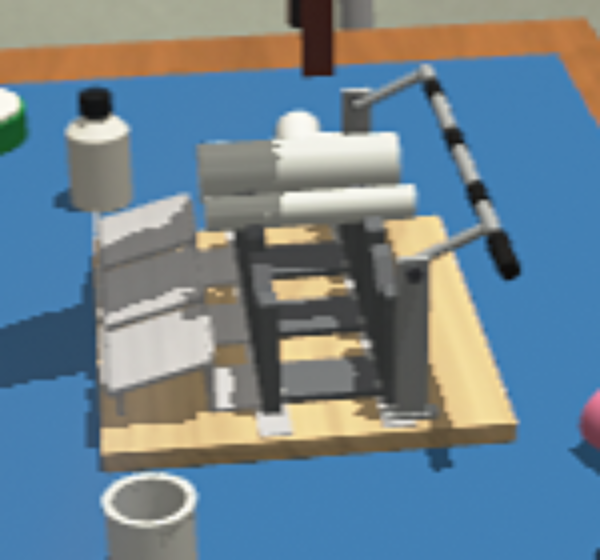

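Both pipes are seated: the large one at (300,165) and the small one at (310,205) in the crop. Now I'll bring the bar down.

```bash
python3 - <<'E'
from h import *
go(693,14,273,0)
E
python3 -m creep '{"slide":[[-0.27,-0.91,0],[-0.54,-0.91,0],[-0.54,-0.91,0],[-0.54,-0.91,0],[-0.54,-0.91,0],[-0.54,-0.91,0],[-0.54,-0.91,0],[-0.54,-0.91,0],[-0.54,-0.91,0],[-0.54,-0.91,0]],"twist":[[0,0,1],[0,0,1],[0,0,1],[0,0,1],[0,0,1],[0,0,1],[0,0,1],[0,0,1],[0,0,1],[0,0,1]]}' 1 15
python3 -m creep '{"slide":[[0,0,0],[0,0,0]],"twist":[[0,0,0.046],[0,0,0.046]]}'
python3 - <<'E'
from h import *
st();go(693.5,13,165,0)
E
```

```text
slide [-0.551 -0.907 -0.02 ]
twist [ 0. -0.  1.]
twist [ 0.  0. -1.]
time_s: 28.2
eef_pos: [0.6907, 0.0134, 0.269]
orientation: [0.684, 0.73, 0.0, -0.0]
force: [0.5, -0.6, 0.5]
finger_gap: 0.999
finger_force: 0.0
time_s: 28.4
eef_pos: [0.6907, 0.0136, 0.269]
orientation: [0.708, 0.706, -0.0, 0.0]
force: [-0.1, -0.0, -0.5]
finger_gap: 1.003
finger_force: 0.0
28.4 [690.7  13.6 269. ] R [ 0.  1. -0.  1. -0. -0. -0. -0. -1.] F [-0.1 -0.  -0.5] gap 1.003 0.0 j [-0.4   0.54  0.48  1.41 -0.25  1.26  0.11]
slide [-0.003  0.014  0.52 ]
twist [-0.     0.    -0.001]
twist [0.    0.    1.999]
```

```bash
python3 -m creep '{"slide":[[0,0.014,0.2],[0,0.014,0.4],[0,0.014,0.52],[0,0.014,0.52],[0,0.014,0.52]],"twist":[[0,0,0],[0,0,0],[0,0,0],[0,0,0],[0,0,0]]}'
python3 -m creep '{"slide":[[0,0,0],[0,0,0],[0,0,0],[0,0,0],[0,0,0],[0,0,0],[0,0,0],[0,0,0],[0,0,0],[0,0,0]],"twist":[[0,0,0],[0,0,0],[0,0,0],[0,0,0],[0,0,0],[0,0,0],[0,0,0],[0,0,0],[0,0,0],[0,0,0]]}' 0 15
python3 -m creep '{"slide":[[0,-0.012,-0.04],[0,-0.056,-0.1],[0,-0.128,-0.16],[0,-0.215,-0.19],[0,-0.307,-0.195],[0,-0.307,-0.195]],"twist":[[0,0,0],[0,0,0],[0,0,0],[0,0,0],[0,0,0],[0,0,0]]}'
python3 - <<'E'
from h import *
st()
E
```

```text
time_s: 28.9
eef_pos: [0.6938, 0.0132, 0.1656]
orientation: [0.707, 0.707, -0.0, 0.0]
force: [0.4, 0.3, 0.1]
finger_gap: 1.002
finger_force: 0.0
time_s: 29.9
eef_pos: [0.6936, 0.0133, 0.165]
orientation: [0.708, 0.707, 0.0, 0.0]
force: [1.1, -0.1, -0.3]
finger_gap: 0.173
finger_force: 15.0
time_s: 30.5
eef_pos: [0.6323, 0.0133, 0.2079]
orientation: [0.708, 0.706, 0.002, 0.001]
force: [-3.0, -1.1, 12.6]
finger_gap: 0.18
finger_force: 15.0
30.5 [632.3  13.3 207.9] R [ 0.    1.    0.01  1.   -0.    0.    0.    0.01 -1.  ] F [-3.  -1.1 12.6] gap 0.18 15.0 j [-0.43  0.48  0.48  1.65 -0.25  1.07  0.11]
```

```bash
python3 -m creep '{"slide":[[0,-0.09,0.02],[0,-0.171,0.066],[0,-0.234,0.134],[0,-0.274,0.217],[0,-0.288,0.309],[0,-0.288,0.33],[0,-0.288,0.33]],"twist":[[0,0,0],[0,0,0],[0,0,0],[0,0,0],[0,0,0],[0,0,0],[0,0,0]]}'
python3 - <<'E'
from h import *
st(); look(["bar_grip"])
E
```

```text
time_s: 31.2
eef_pos: [0.5754, 0.0137, 0.1399]
orientation: [0.708, 0.707, 0.001, 0.001]
force: [1.0, 0.5, 4.8]
finger_gap: 0.175
finger_force: 15.0
31.2 [575.4  13.7 139.9] R [ 0.  1.  0.  1. -0.  0.  0.  0. -1.] F [1.  0.5 4.8] gap 0.175 15.0 j [-0.45  0.46  0.46  1.85 -0.26  0.88  0.13]
side bar_grip 0.68 [582 195 117]
side bar_grip 0.55 [577  18 137]
side bar_grip 0.34 [582 197 119]
```

```bash
python3 -m creep '{"slide":[[0,0,0.01],[0,0,0.02],[0,0,0.03],[0,0,0.03]],"twist":[[0,0,0],[0,0,0],[0,0,0],[0,0,0]]}'
python3 - <<'E'
from h import *
st(); look(["bar_grip"])
E
```

```text
time_s: 31.8
eef_pos: [0.5755, 0.0135, 0.1352]
orientation: [0.708, 0.706, 0.002, 0.001]
force: [-4.8, -0.1, 18.6]
finger_gap: 0.181
finger_force: 15.0
31.8 [575.5  13.5 135.2] R [ 0.  1.  0.  1. -0.  0.  0.  0. -1.] F [-4.8 -0.1 18.6] gap 0.181 15.0 j [-0.45  0.47  0.45  1.86 -0.26  0.87  0.13]
side bar_grip 0.59 [576  18 136]
```

```bash
python3 -m creep '{"slide":[[0,0,0],[0,0,0],[0,0,0],[0,0,0],[0,0,0]],"twist":[[0,0,0],[0,0,0],[0,0,0],[0,0,0],[0,0,0]]}' 0.6
python3 -m creep '{"slide":[[0,0,-0.2],[0,0,-0.4],[0,0,-0.4],[-0.5,-0.3,-0.4],[-0.5,-0.6,-0.4],[-0.5,-0.6,-0.4],[-0.5,-0.6,-0.4]],"twist":[[0,0,0],[0,0,0],[0,0,0],[0,0,0],[0,0,0],[0,0,0],[0,0,0]]}' 1 25
cat >> h.py <<'E'
def coup(name,near,h):
    "standing sleeve: box of mask in top, rim circle at height h"
    c=capture("top")
    for d in regions_of(name,c)[:6]:
        k,_=cv2.findContours(d["pixels"].astype(np.uint8),cv2.RETR_EXTERNAL,cv2.CHAIN_APPROX_NONE)
        if not k: continue
        k=max(k,key=cv2.contourArea)[:,0]
        P=np.array([at(c,u,v,h) for u,v in k])[:,:2]*1000
        if np.linalg.norm(P.mean(0)-near)>70: continue
        (x,y),r=cv2.minEnclosingCircle(P.astype(np.float32)); print(name,round(d["conf"],2),"rim",round(x),round(y),"r",round(r))
E
python3 - <<'E'
from h import *
st(); look(["bar_grip","coupling_large","coupling_medium","coupling_small"]);look(["ledge_large","ledge_medium","ledge_small"])
coup("coupling_large",(446,-101),.066);coup("coupling_medium",(432,-320),.056);coup("coupling_small",(449,-205),.048)
c=capture("side"); cv2.imwrite("pics/s4.png",cv2.resize(c["color"][120:340,190:400],None,fx=2.7,fy=2.7))
E
```

```text
time_s: 32.5
eef_pos: [0.5743, 0.0136, 0.1318]
orientation: [0.708, 0.707, -0.0, -0.0]
force: [0.5, 0.1, -0.4]
finger_gap: 0.581
finger_force: 0.0
time_s: 33.2
eef_pos: [0.4496, -0.0892, 0.2114]
orientation: [0.709, 0.705, -0.001, -0.001]
force: [0.0, 0.2, -0.1]
finger_gap: 1.001
finger_force: 0.0
33.2 [449.6 -89.2 211.4] R [ 0.01  1.   -0.    1.   -0.01  0.    0.   -0.   -1.  ] F [ 0.   0.2 -0.1] gap 1.001 0.0 j [-0.4   0.17  0.56  2.05 -0.11  0.95  0.21]
top bar_grip 0.96 [573  13 141]
top bar_grip 0.26 [457 290  56]
top coupling_large 0.31 [581 291 107]
top coupling_medium 0.69 [ 429 -320   24]
top coupling_medium 0.57 [576 196   1]
side bar_grip 0.87 [574  16 135]
side coupling_large 0.81 [451 -99  34]
side coupling_large 0.21 [461 196  57]
side coupling_medium 0.73 [ 435 -313   26]
side coupling_small 0.68 [ 451 -208   24]
top ledge_large 0.61 [458 290  57]
top ledge_large 0.33 [576 290 105]
top ledge_medium 0.59 [452 101  60]
top ledge_small 0.79 [453 193  61]
side ledge_large 0.88 [457 293  60]
side ledge_large 0.21 [585 293  16]
side ledge_medium 0.65 [585 291  22]
side ledge_medium 0.58 [458 103  66]
side ledge_small 0.94 [460 198  57]
side ledge_small 0.33 [ 450 -206   24]
coupling_medium 0.66 rim 429 -323 r 18
```

View pics/s4.png

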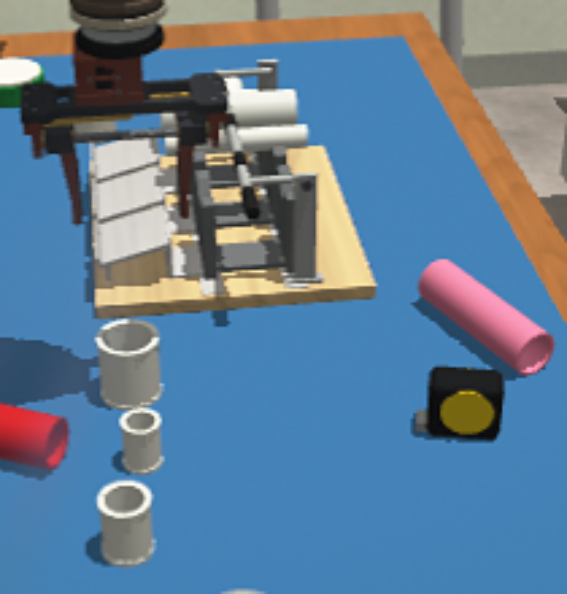

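The picture shows the bar down across both pipes, and the three couplings standing where they were found. The large coupling is next.

```bash
python3 -m creep '{"slide":[[-0.055,-0.02,0.2],[-0.055,-0.02,0.45],[-0.055,-0.02,0.7],[-0.055,-0.02,0.87],[-0.055,-0.02,0.87],[-0.055,-0.02,0.87]],"twist":[[0,0,0],[0,0,0],[0,0,0],[0,0,0],[0,0,0],[0,0,0]]}'
python3 -m creep '{"slide":[[0,0,0],[0,0,0],[0,0,0],[0,0,0],[0,0,0],[0,0,0],[0,0,0]],"twist":[[0,0,0],[0,0,0],[0,0,0],[0,0,0],[0,0,0],[0,0,0],[0,0,0]]}' 0 25
python3 - <<'E'
from h import *
st()
E
python3 -m creep '{"slide":[[0,0,-0.1],[0,0,-0.3],[0,0,-0.55],[0,0,-0.8],[0,0,-0.85],[0,0,-0.85]],"twist":[[0,0,0],[0,0,0],[0,0,0],[0,0,0],[0,0,0],[0,0,0]]}'
python3 - <<'E'
from h import *
st(); look(["coupling_large"])
E
```

```text
time_s: 35.05
eef_pos: [0.4502, -0.0976, 0.0384]
orientation: [0.708, 0.706, -0.001, -0.0]
force: [-0.3, -0.2, 0.6]
finger_gap: 1.001
finger_force: 0.0
time_s: 35.75
eef_pos: [0.4507, -0.0971, 0.0389]
orientation: [0.708, 0.706, 0.001, 0.0]
force: [-2.4, 0.9, 10.3]
finger_gap: 0.665
finger_force: 25.0
35.75 [450.7 -97.1  38.9] R [ 0.  1.  0.  1. -0.  0.  0.  0. -1.] F [-2.4  0.9 10.3] gap 0.665 25.0 j [-0.23  0.47  0.43  2.19 -0.37  0.55  0.47]
time_s: 36.35
eef_pos: [0.4514, -0.097, 0.2097]
orientation: [0.707, 0.707, 0.002, 0.001]
force: [1.1, 0.4, -1.9]
finger_gap: 0.664
finger_force: 25.0
36.35 [451.4 -97.  209.7] R [ 0.  1.  0.  1. -0.  0.  0.  0. -1.] F [ 1.1  0.4 -1.9] gap 0.664 25.0 j [-0.42  0.18  0.6   2.05 -0.12  0.94  0.25]
side coupling_large 0.71 [454 -99 203]
side coupling_large 0.44 [575  15 139]
```

```bash
python3 -m creep '{"slide":[[0.975,-0.05,0],[0.975,-0.05,0],[0.975,-0.05,0],[0.975,-0.05,0],[0.975,-0.05,0],[0.975,-0.05,0]],"twist":[[0,0,0],[0,0,0],[0,0,0],[0,0,0],[0,0,0],[0,0,0]]}'
python3 -m creep '{"slide":[[0.975,-0.05,0],[0.975,-0.05,0],[0.975,-0.05,0],[0.975,-0.05,0],[0.975,-0.05,0],[0.975,-0.05,0],[0.975,-0.05,0],[0.975,-0.05,0]],"twist":[[-0.167,0,0],[-0.167,0,0],[-0.167,0,0],[-0.167,0,0],[-0.167,0,0],[-0.167,0,0],[-0.167,0,0],[-0.167,0,0]]}'
python3 - <<'E'
from h import *
st(); look(["coupling_large"]); look(["ledge_large"])
go(446.5-.259*40,293,98.6+.966*40); go(446.5,293,98.6)
E
```

```text
time_s: 37.15
eef_pos: [0.4398, 0.0981, 0.2065]
orientation: [0.707, 0.707, -0.002, -0.0]
force: [-0.4, -1.1, -1.1]
finger_gap: 0.671
finger_force: 25.0
time_s: 37.95
eef_pos: [0.4317, 0.29, 0.2076]
orientation: [0.703, 0.699, 0.091, 0.093]
force: [0.0, -0.2, -0.5]
finger_gap: 0.666
finger_force: 25.0
37.95 [431.7 290.  207.6] R [ 0.01  0.97  0.26  1.   -0.   -0.   -0.    0.26 -0.97] F [ 0.  -0.2 -0.5] gap 0.666 25.0 j [-1.08  0.17  0.3   2.07  0.2   0.73 -0.93]
top coupling_large 0.71 [431 284 202]
side coupling_large 0.82 [439 289 203]
top ledge_large 0.81 [455 289  53]
side ledge_large 0.65 [458 295  57]
slide [ 0.002 -0.068  0.349]
slide [ 0.002 -0.068  0.549]
```

```bash
python3 -m creep '{"slide":[[0.012,-0.068,0.1],[0.012,-0.068,0.3],[0.012,-0.068,0.45],[0.012,-0.068,0.5],[0.012,-0.068,0.53],[0.012,-0.068,0.53],[0.012,-0.068,0.53]],"twist":[[0,0,0],[0,0,0],[0,0,0],[0,0,0],[0,0,0],[0,0,0],[0,0,0]]}'
python3 - <<'E'
from h import *
st()
E
python3 -m creep '{"slide":[[0,0,0.01],[0,0,0.02],[0,0,0.02]],"twist":[[0,0,0],[0,0,0],[0,0,0]]}'
python3 - <<'E'
from h import *
st()
E
```

```text
time_s: 39.05
eef_pos: [0.4457, 0.2957, 0.1033]
orientation: [0.702, 0.7, 0.093, 0.092]
force: [0.3, 0.1, -0.7]
finger_gap: 0.663
finger_force: 25.0
39.05 [445.7 295.7 103.3] R [ 0.    0.97  0.26  1.   -0.    0.    0.    0.26 -0.97] F [ 0.3  0.1 -0.7] gap 0.663 25.0 j [-1.03  0.36  0.29  2.14  0.18  0.47 -0.93]
time_s: 39.35
eef_pos: [0.4464, 0.2953, 0.0985]
orientation: [0.702, 0.7, 0.093, 0.092]
force: [0.4, 0.2, -1.5]
finger_gap: 0.667
finger_force: 25.0
39.35 [446.4 295.3  98.5] R [ 0.    0.97  0.26  1.   -0.    0.    0.    0.26 -0.97] F [ 0.4  0.2 -1.5] gap 0.667 25.0 j [-1.03  0.37  0.29  2.15  0.18  0.46 -0.93]
```

```bash
python3 -m creep '{"slide":[[0,0,0.005],[0,0,0.01],[0,0,0.01]],"twist":[[0,0,0],[0,0,0],[0,0,0]]}'
python3 - <<'E'
from h import *
st(); look(["coupling_large"])
E
```

```text
time_s: 39.65
eef_pos: [0.4467, 0.2953, 0.0977]
orientation: [0.702, 0.7, 0.093, 0.092]
force: [-10.5, -4.5, 21.1]
finger_gap: 0.665
finger_force: 25.0
39.65 [446.7 295.3  97.7] R [ 0.    0.97  0.26  1.   -0.    0.    0.    0.26 -0.97] F [-10.5  -4.5  21.1] gap 0.665 25.0 j [-1.03  0.37  0.29  2.15  0.18  0.46 -0.92]
top coupling_large 0.69 [446 290  91]
top coupling_large 0.6 [455 192  58]
top coupling_large 0.28 [585 191 115]
side coupling_large 0.82 [451 289  94]
side coupling_large 0.72 [456 105  62]
```

```bash
python3 -m creep '{"slide":[[0,0,-0.005],[0,0,-0.005],[0,0,-0.005],[0,0,-0.005],[0,0,-0.005]],"twist":[[0,0,0],[0,0,0],[0,0,0],[0,0,0],[0,0,0]]}' 0.9
python3 -m creep '{"slide":[[0,0,-0.1],[0,0,-0.3],[0,0,-0.5],[-0.3,0,-0.5],[-0.6,0,-0.5],[-0.95,0,-0.5],[-0.95,0,-0.5]],"twist":[[0,0,0],[0,0,0],[0,0,0],[0,0,0],[0,0,0],[0,0,0],[0,0,0]]}' 1
python3 - <<'E'
from h import *
st(); look(["coupling_large"]);look(["coupling_small","coupling_medium"])
go(447,-205,200,0)
c=capture("side"); cv2.imwrite("pics/s5.png",cv2.resize(c["color"][120:340,190:400],None,fx=2.7,fy=2.7))
E
```

```text
time_s: 40.35
eef_pos: [0.4466, 0.2952, 0.0971]
orientation: [0.702, 0.7, 0.092, 0.093]
force: [1.0, 0.3, -0.3]
finger_gap: 0.903
finger_force: 0.0
time_s: 41.05
eef_pos: [0.4198, 0.1027, 0.1939]
orientation: [0.702, 0.7, 0.092, 0.092]
force: [0.5, -0.8, 0.6]
finger_gap: 0.997
finger_force: 0.0
41.05 [419.8 102.7 193.9] R [ 0.    0.97  0.26  1.   -0.   -0.    0.    0.26 -0.97] F [ 0.5 -0.8  0.6] gap 0.997 0.0 j [-0.88 -0.02  0.44  2.31  0.2   0.62 -0.59]
top coupling_large 0.86 [447 291  90]
top coupling_large 0.38 [578 196   4]
side coupling_large 0.88 [452 290  95]
top coupling_small 0.48 [ 446 -206   30]
top coupling_small 0.24 [ 508 -487   -1]
top coupling_medium 0.46 [ 428 -321   24]
side coupling_small 0.84 [ 450 -203   25]
side coupling_small 0.21 [583 292 108]
side coupling_medium 0.72 [ 436 -315   25]
slide [-1.556  0.136  0.005]
twist [0.167 0.    0.   ]
twist [-1.000e-03  2.610e-01 -1.983e+00]
```

View pics/s5.png

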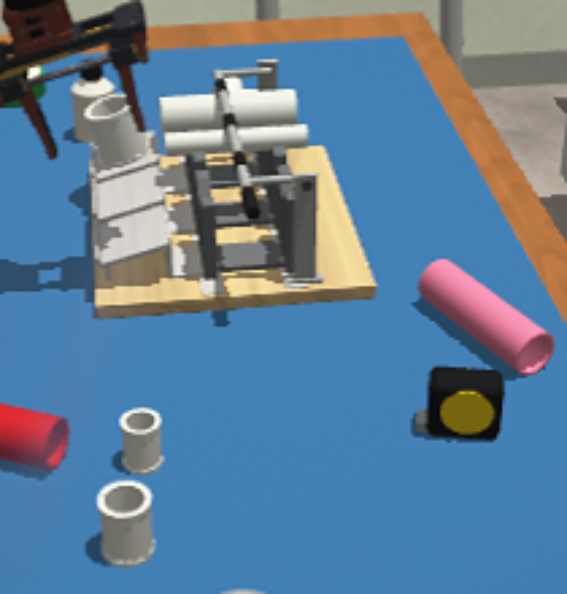

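The large coupling stands on the far ledge at (115,130) in the crop. The small coupling is next.

```bash
python3 -m creep '{"slide":[[-0.78,0.07,0],[-0.78,0.07,0],[-0.78,0.07,0],[-0.78,0.07,0],[-0.78,0.07,0]],"twist":[[0,0,0],[0,0,0],[0,0,0],[0,0,0],[0,0,0]]}'
python3 -m creep '{"slide":[[-0.78,0.07,0],[-0.78,0.07,0],[-0.78,0.07,0],[-0.78,0.07,0],[-0.78,0.07,0],[-0.78,0.07,0]],"twist":[[0.167,0,0],[0.167,0,0],[0.167,0,0],[0.167,0,0],[0.167,0,0],[0.167,0,0]]}'
python3 - <<'E'
from h import *
st(); look(["coupling_small"]); look(["coupling_small"],("side",));
go(448.5,-205,31,0)
E
```

```text
time_s: 42.1
eef_pos: [0.4338, -0.0518, 0.1976]
orientation: [0.703, 0.699, 0.092, 0.093]
force: [-0.5, 0.4, -0.2]
finger_gap: 1.001
finger_force: 0.0
time_s: 42.7
eef_pos: [0.447, -0.2054, 0.2003]
orientation: [0.707, 0.707, -0.001, -0.001]
force: [0.3, 0.4, 0.2]
finger_gap: 1.0
finger_force: 0.0
42.7 [ 447.  -205.4  200.3] R [ 0.  1. -0.  1. -0.  0.  0. -0. -1.] F [0.3 0.4 0.2] gap 1.0 0.0 j [-0.38  0.3   0.87  2.   -0.28  0.96  0.64]
top coupling_small 0.43 [ 446 -206   24]
side coupling_small 0.82 [ 451 -208   25]
side coupling_small 0.52 [ 452 -207   25]
slide [0.001 0.006 0.851]
twist [ 0.    -0.001  0.   ]
twist [ 1.e-03  0.e+00 -2.e+00]
```

```bash
python3 -m creep '{"slide":[[-0.005,0.006,0.2],[-0.005,0.006,0.45],[-0.005,0.006,0.7],[-0.005,0.006,0.84],[-0.005,0.006,0.84],[-0.005,0.006,0.84]],"twist":[[0,0,0],[0,0,0],[0,0,0],[0,0,0],[0,0,0],[0,0,0]]}'
python3 -m creep '{"slide":[[0,0,0],[0,0,0],[0,0,0],[0,0,0],[0,0,0],[0,0,0],[0,0,0],[0,0,0],[0,0,0]],"twist":[[0,0,0],[0,0,0],[0,0,0],[0,0,0],[0,0,0],[0,0,0],[0,0,0],[0,0,0],[0,0,0]]}' 0 25
python3 - <<'E'
from h import *
st()
E
python3 -m creep '{"slide":[[0,0,-0.1],[0,0,-0.3],[0,0,-0.55],[0,0,-0.8],[0,0,-0.85],[0,0,-0.85]],"twist":[[0,0,0],[0,0,0],[0,0,0],[0,0,0],[0,0,0],[0,0,0]]}'
python3 - <<'E'
from h import *
st(); look(["coupling_small"])
E
```

```text
time_s: 43.6
eef_pos: [0.4482, -0.2079, 0.0337]
orientation: [0.708, 0.706, -0.0, -0.0]
force: [-0.4, 0.3, 0.2]
finger_gap: 0.999
finger_force: 0.0
time_s: 44.5
eef_pos: [0.4481, -0.2079, 0.0332]
orientation: [0.708, 0.706, 0.0, -0.0]
force: [-0.5, -0.1, 1.8]
finger_gap: 0.39
finger_force: 25.0
44.5 [ 448.1 -207.9   33.2] R [ 0.  1.  0.  1. -0.  0.  0.  0. -1.] F [-0.5 -0.1  1.8] gap 0.39 25.0 j [-0.15  0.58  0.64  2.12 -0.59  0.62  0.9 ]
time_s: 45.1
eef_pos: [0.4491, -0.2079, 0.2046]
orientation: [0.707, 0.707, 0.001, 0.001]
force: [0.5, -0.4, -0.7]
finger_gap: 0.391
finger_force: 25.0
45.1 [ 449.1 -207.9  204.6] R [ 0.  1.  0.  1. -0.  0.  0.  0. -1.] F [ 0.5 -0.4 -0.7] gap 0.391 25.0 j [-0.39  0.3   0.9   2.   -0.29  0.97  0.65]
side coupling_small 0.76 [ 449 -209  195]
side coupling_small 0.59 [586 111 115]
side coupling_small 0.45 [460 195  62]
```

```bash
python3 -m creep '{"slide":[[1,-0.045,0],[1,-0.045,0],[1,-0.045,0],[1,-0.045,0],[1,-0.045,0],[1,-0.045,0]],"twist":[[0,0,0],[0,0,0],[0,0,0],[0,0,0],[0,0,0],[0,0,0]]}'
python3 -m creep '{"slide":[[1,-0.045,0],[1,-0.045,0],[1,-0.045,0],[1,-0.045,0],[1,-0.045,0],[1,-0.045,0],[1,-0.045,0],[1,-0.045,0]],"twist":[[-0.167,0,0],[-0.167,0,0],[-0.167,0,0],[-0.167,0,0],[-0.167,0,0],[-0.167,0,0],[-0.167,0,0],[-0.167,0,0]]}'
python3 - <<'E'
from h import *
st(); look(["coupling_small"]); look(["ledge_small","coupling_large"])
go(448,196,93.3)
E
```

```text
time_s: 45.9
eef_pos: [0.4388, -0.0069, 0.2022]
orientation: [0.706, 0.708, -0.001, -0.0]
force: [-0.3, -1.5, -0.3]
finger_gap: 0.387
finger_force: 25.0
time_s: 46.7
eef_pos: [0.4312, 0.1895, 0.2026]
orientation: [0.703, 0.699, 0.091, 0.093]
force: [0.2, 0.0, 0.7]
finger_gap: 0.39
finger_force: 25.0
46.7 [431.2 189.5 202.6] R [ 0.01  0.97  0.26  1.   -0.   -0.   -0.    0.26 -0.97] F [0.2 0.  0.7] gap 0.39 25.0 j [-1.25  0.06  0.66  2.22  0.18  0.67 -0.73]
side coupling_small 0.64 [435 190 194]
top ledge_small 0.66 [454 193  58]
top coupling_large 0.83 [446 292  93]
side ledge_small 0.68 [459 196  56]
side coupling_large 0.96 [450 293  97]
side coupling_large 0.37 [454 102  61]
slide [ 0.019 -0.06   0.553]
```

```bash
python3 -m creep '{"slide":[[0.015,-0.06,0.1],[0.015,-0.06,0.3],[0.015,-0.06,0.45],[0.015,-0.06,0.5],[0.015,-0.06,0.53],[0.015,-0.06,0.53],[0.015,-0.06,0.53]],"twist":[[0,0,0],[0,0,0],[0,0,0],[0,0,0],[0,0,0],[0,0,0],[0,0,0]]}'
python3 -m creep '{"slide":[[0,0,0.01],[0,0,0.02],[0,0,0.02]],"twist":[[0,0,0],[0,0,0],[0,0,0]]}'
python3 - <<'E'
from h import *
st(); look(["coupling_small"])
E
```

```text
time_s: 47.9
eef_pos: [0.4471, 0.1955, 0.0987]
orientation: [0.702, 0.7, 0.093, 0.092]
force: [0.0, 0.5, -0.2]
finger_gap: 0.386
finger_force: 25.0
time_s: 48.2
eef_pos: [0.4477, 0.1954, 0.0941]
orientation: [0.702, 0.701, 0.093, 0.092]
force: [-0.8, 0.2, -0.2]
finger_gap: 0.395
finger_force: 25.0
48.2 [447.7 195.4  94.1] R [ 0.    0.97  0.26  1.   -0.    0.    0.    0.26 -0.97] F [-0.8  0.2 -0.2] gap 0.395 25.0 j [-1.08  0.32  0.55  2.28 -0.08  0.36 -0.5 ]
top coupling_small 0.24 [577 288 102]
```

```bash
python3 -m creep '{"slide":[[0,0,0.005],[0,0,0.01],[0,0,0.01]],"twist":[[0,0,0],[0,0,0],[0,0,0]]}'
```

```text
time_s: 48.7
eef_pos: [0.4482, 0.1952, 0.0921]
orientation: [0.702, 0.7, 0.092, 0.092]
force: [-3.1, -0.4, 6.6]
finger_gap: 0.387
finger_force: 25.0
```

```bash
python3 -m creep '{"slide":[[0,0,0],[0,0,0],[0,0,0],[0,0,0],[0,0,0]],"twist":[[0,0,0],[0,0,0],[0,0,0],[0,0,0],[0,0,0]]}' 0.65
python3 -m creep '{"slide":[[0,0,-0.1],[0,0,-0.3],[0,0,-0.53],[-0.3,0,-0.53],[-0.6,0,-0.53],[-0.95,0,-0.53],[-0.95,0,-0.53]],"twist":[[0,0,0],[0,0,0],[0,0,0],[0,0,0],[0,0,0],[0,0,0],[0,0,0]]}' 1
python3 - <<'E'
from h import *
st(); look(["coupling_small","coupling_large"]);look(["coupling_medium"])
coup("coupling_medium",(432,-320),.056)
go(432,-319,200,0)
E
```

```text
time_s: 49.2
eef_pos: [0.4482, 0.1951, 0.0918]
orientation: [0.702, 0.7, 0.092, 0.093]
force: [1.0, -0.0, 1.2]
finger_gap: 0.652
finger_force: 0.0
time_s: 49.9
eef_pos: [0.4198, 0.0031, 0.1942]
orientation: [0.702, 0.7, 0.093, 0.092]
force: [0.6, -1.1, 0.2]
finger_gap: 0.999
finger_force: 0.0
49.9 [419.8   3.1 194.2] R [ 0.    0.97  0.26  1.   -0.    0.    0.    0.26 -0.97] F [ 0.6 -1.1  0.2] gap 0.999 0.0 j [-1.16 -0.14  0.96  2.35  0.28  0.63 -0.4 ]
top coupling_small 0.6 [447 195  86]
top coupling_small 0.23 [575  98 111]
top coupling_large 0.67 [447 289  93]
side coupling_small 0.46 [451 197  85]
side coupling_large 0.63 [455 290  93]
top coupling_medium 0.45 [ 429 -317   23]
top coupling_medium 0.42 [577 288 104]
side coupling_medium 0.63 [ 435 -313   23]
coupling_medium 0.67 rim 432 -314 r 25
slide [-1.623  0.064 -0.012]
twist [ 0.167  0.    -0.   ]
twist [ 1.000e-03 -2.610e-01  1.983e+00]
```

```bash
python3 -m creep '{"slide":[[-0.8,0.03,0],[-0.8,0.03,0],[-0.8,0.03,0],[-0.8,0.03,0],[-0.8,0.03,0],[-0.8,0.03,0]],"twist":[[0,0,0],[0,0,0],[0,0,0],[0,0,0],[0,0,0],[0,0,0]]}'
python3 -m creep '{"slide":[[-0.81,0.03,0],[-0.81,0.03,0],[-0.81,0.03,0],[-0.81,0.03,0],[-0.81,0.03,0],[-0.81,0.03,0]],"twist":[[0.167,0,0],[0.167,0,0],[0.167,0,0],[0.167,0,0],[0.167,0,0],[0.167,0,0]]}'
python3 - <<'E'
from h import *
st(); look(["coupling_medium"]); look(["coupling_medium"]);
go(432,-317,35,0)
E
```

```text
time_s: 51.1
eef_pos: [0.426, -0.1538, 0.1957]
orientation: [0.701, 0.701, 0.093, 0.092]
force: [-0.5, 0.4, -0.1]
finger_gap: 1.003
finger_force: 0.0
time_s: 51.7
eef_pos: [0.3557, -0.2566, 0.2531]
orientation: [0.708, 0.706, 0.003, 0.019]
force: [1.0, 0.9, -0.5]
finger_gap: 1.002
finger_force: 0.0
51.7 [ 355.7 -256.6  253.1] R [ 0.    1.    0.03  1.   -0.   -0.02 -0.02  0.03 -1.  ] F [ 1.   0.9 -0.5] gap 1.002 0.0 j [-1.08 -0.29  1.44  2.09  0.34  1.08  0.19]
top coupling_medium 0.47 [ 429 -319   24]
top coupling_medium 0.26 [454  97  62]
side coupling_medium 0.95 [ 436 -316   23]
top coupling_medium 0.4 [ 431 -319   25]
side coupling_medium 0.69 [ 435 -315   23]
slide [-0.278  0.345  1.108]
twist [ 0.02   0.015 -0.001]
twist [ 0.023 -0.032  1.999]
```

```bash
python3 -m creep '{"slide":[[0,0,0],[0,0,0],[0,0,0],[0,0,0],[0,0,0],[0,0,0],[0,0,0],[0,0,0],[0,0,0],[0,0,0]],"twist":[[0,0,-0.1],[0,0,-0.2],[0,0,-0.3],[0,0,-0.4],[0,0,-0.5],[0,0,-0.6],[0,0,-0.7],[0,0,-0.8],[0,0,-0.9],[0,0,-0.9]]}'
python3 - <<'E'
from h import *
st(); go(432,-317,200,90)
E
```

```text
time_s: 53.1
eef_pos: [0.356, -0.2566, 0.2531]
orientation: [0.076, 0.997, -0.01, 0.017]
force: [-0.4, 1.0, 0.5]
finger_gap: 0.997
finger_force: 0.0
53.1 [ 356.  -256.6  253.1] R [-0.99  0.15  0.03  0.15  0.99 -0.02 -0.03 -0.02 -1.  ] F [-0.4  1.   0.5] gap 0.997 0.0 j [-1.08 -0.29  1.44  2.09  0.34  1.08  1.61]
slide [-0.412 -0.236  0.284]
twist [-0.013  0.021 -0.097]
twist [0.032 0.019 1.902]
```

```bash
python3 -m creep '{"slide":[[-0.2,0,0.1],[-0.4,0,0.2],[-0.6,0,0.2],[-0.8,0,0.2],[-1,0,0.2],[-1,0,0.2]],"twist":[[0,0,0],[0,0,0],[0,0,0],[0,0,0],[0,0,0],[0,0,0]]}'
python3 - <<'E'
from h import *
st(); go(432,-317,200,90)
E
```

```text
time_s: 53.7
eef_pos: [0.4118, -0.2245, 0.284]
orientation: [0.079, 0.996, -0.018, 0.035]
force: [0.4, 0.2, -0.1]
finger_gap: 1.001
finger_force: 0.0
53.7 [ 411.8 -224.5  284. ] R [-0.99  0.16  0.07  0.16  0.99 -0.04 -0.07 -0.03 -1.  ] F [ 0.4  0.2 -0.1] gap 1.001 0.0 j [-1.22 -0.29  1.44  2.01  0.35  1.12  1.49]
slide [-0.141 -0.427  0.445]
twist [-0.023  0.045 -0.101]
twist [0.067 0.035 1.898]
```

```bash
python3 -m creep '{"slide":[[-0.25,1,0],[-0.25,1,0],[-0.25,1,0],[-0.25,1,0],[-0.25,1,0],[-0.25,1,0],[-0.25,1,0]],"twist":[[0,0,0],[0,0,0],[0,0,0],[0,0,0],[0,0,0],[0,0,0],[0,0,0]]}'
python3 - <<'E'
from h import *
st(); go(580,200,270,90)
E
```

```text
time_s: 54.4
eef_pos: [0.4725, -0.0355, 0.2896]
orientation: [0.079, 0.996, -0.018, 0.043]
force: [0.1, 0.8, 1.3]
finger_gap: 0.996
finger_force: 0.0
54.4 [472.5 -35.5 289.6] R [-0.98  0.16  0.08  0.16  0.99 -0.04 -0.09 -0.03 -1.  ] F [0.1 0.8 1.3] gap 0.996 0.0 j [-1.67 -0.29  1.44  2.    0.39  1.14  1.03]
slide [-0.336  1.25   0.092]
twist [-0.023  0.055 -0.101]
twist [0.082 0.034 1.897]
```

```bash
python3 -m creep '{"slide":[[-0.25,0,0],[-0.5,0,0],[-0.75,0,0],[-1,0,0],[-1,0,0],[-1,0,0]],"twist":[[-0.023,0.055,-0.1],[-0.023,0.055,-0.1],[-0.023,0.055,-0.1],[-0.023,0.055,-0.1],[-0.023,0.055,-0.1],[-0.023,0.055,-0.1]]}'
python3 - <<'E'
from h import *
st()
E
```

```text
time_s: 55.0
eef_pos: [0.4845, -0.0465, 0.3545]
orientation: [0.001, 1.0, -0.002, 0.022]
force: [0.7, 0.5, 0.6]
finger_gap: 0.999
finger_force: 0.0
55.0 [484.5 -46.5 354.5] R [-1.    0.    0.04  0.    1.   -0.   -0.04 -0.   -1.  ] F [0.7 0.5 0.6] gap 0.999 0.0 j [-1.65 -0.29  1.44  1.84  0.31  1.31  1.28]
```

```bash
python3 -m creep '{"slide":[[0,0.2,0.1],[0,0.4,0.2],[0,0.6,0.3],[0,0.8,0.4],[0,1,0.4],[0,1,0.4],[0,1,0.4]],"twist":[[0,0,0],[0,0,0],[0,0,0],[0,0,0],[0,0,0],[0,0,0],[0,0,0]]}'
python3 - <<'E'
from h import *
st()
E
```

```text
time_s: 55.7
eef_pos: [0.4504, 0.1425, 0.2927]
orientation: [-0.001, 0.999, 0.004, 0.039]
force: [-0.9, -0.3, 0.5]
finger_gap: 0.996
finger_force: 0.0
55.7 [450.4 142.5 292.7] R [-1.   -0.    0.08 -0.    1.    0.01 -0.08  0.01 -1.  ] F [-0.9 -0.3  0.5] gap 0.996 0.0 j [-2.04 -0.29  1.44  1.99  0.36  1.14  0.83]
```

```bash
python3 -m creep '{"slide":[[0,0.1,-0.2],[0,0.2,-0.4],[0,0.3,-0.6],[0,0.4,-0.8],[0,0.5,-1],[0,0.5,-1]],"twist":[[0,0,0],[0,0,0],[0,0,0],[0,0,0],[0,0,0],[0,0,0]]}'
python3 - <<'E'
from h import *
st()
E
```

```text
time_s: 56.3
eef_pos: [0.436, 0.2424, 0.4969]
orientation: [-0.0, 0.999, 0.005, 0.042]
force: [0.2, 1.1, -1.4]
finger_gap: 1.002
finger_force: 0.0
56.3 [436.  242.4 496.9] R [-1.   -0.    0.08 -0.    1.    0.01 -0.08  0.01 -1.  ] F [ 0.2  1.1 -1.4] gap 1.002 0.0 j [-2.06 -0.14  1.32  1.55  0.18  1.55  0.83]
```

```bash
python3 -m creep '{"slide":[[0.14,0.16,0],[0.29,0.32,0],[0.43,0.49,0],[0.58,0.65,0],[0.72,0.81,0],[0.72,0.81,0]],"twist":[[0,0,-0.055],[0,0,-0.11],[0,0,-0.166],[0,0,-0.222],[0,0,-0.278],[0,0,-0.278]]}'
python3 - <<'E'
from h import *
st()
E
python3 -m creep '{"slide":[[0.14,0.16,0],[0.29,0.32,0],[0.43,0.49,0],[0.58,0.65,0],[0.72,0.81,0],[0.72,0.81,0]],"twist":[[0,0,-0.055],[0,0,-0.11],[0,0,-0.166],[0,0,-0.222],[0,0,-0.278],[0,0,-0.278]]}'
python3 - <<'E'
from h import *
st()
E
```

```text
time_s: 56.9
eef_pos: [0.2877, 0.4054, 0.4816]
orientation: [-0.221, 0.975, -0.006, 0.039]
force: [0.1, -0.2, 0.4]
finger_gap: 1.004
finger_force: 0.0
56.9 [287.7 405.4 481.6] R [-0.9  -0.43  0.08 -0.43  0.9   0.01 -0.07 -0.03 -1.  ] F [ 0.1 -0.2  0.4] gap 1.004 0.0 j [-2.21  0.    1.15  1.57  0.06  1.53  0.96]
time_s: 57.5
eef_pos: [0.0888, 0.4894, 0.4667]
orientation: [-0.426, 0.904, -0.014, 0.037]
force: [0.2, -0.3, 0.1]
finger_gap: 1.0
finger_force: 0.0
57.5 [ 88.8 489.4 466.7] R [-0.63 -0.77  0.08 -0.77  0.64  0.01 -0.05 -0.06 -1.  ] F [ 0.2 -0.3  0.1] gap 1.0 0.0 j [-2.42  0.05  0.94  1.58  0.04  1.52  0.97]
```

```bash
python3 -m creep '{"slide":[[-0.18,0.1,0],[-0.36,0.2,0],[-0.54,0.3,0],[-0.72,0.4,0],[-0.85,0.48,0],[-0.85,0.48,0]],"twist":[[0,0,0],[0,0,0],[0,0,0],[0,0,0],[0,0,0],[0,0,0]]}'
python3 - <<'E'
from h import *
st()
s=get_obs();p=np.array(s["eef_pos"]);Rt=R.from_quat(s["orientation"])
for a in(-15,-20):
    q=R.from_euler("z",a,degrees=True); print(a,Rt.inv().apply(q.apply(p)-p)/.2,(Rt.inv()*q*Rt).as_rotvec()/(np.pi/2))
E
```

```text
time_s: 58.1
eef_pos: [0.132, 0.6818, 0.4693]
orientation: [-0.421, 0.906, -0.015, 0.037]
force: [0.3, -1.0, -0.3]
finger_gap: 1.0
finger_force: 0.0
58.1 [132.  681.8 469.3] R [-0.64 -0.76  0.08 -0.76  0.65  0.   -0.05 -0.06 -1.  ] F [ 0.3 -1.  -0.3] gap 1.0 0.0 j [-1.97  0.57  0.94  1.06 -0.38  1.67  1.27]
-15 [-0.33408432 -0.83992921  0.06839379] [0.00910654 0.00990489 0.16612267]
-20 [-0.39521504 -1.13589387  0.08939144] [0.01214205 0.01320652 0.22149689]
```

```bash
for i in 1; do :; done
python3 -m creep '{"slide":[[-0.09,-0.24,0.02],[-0.18,-0.48,0.04],[-0.27,-0.72,0.06],[-0.37,-0.96,0.08],[-0.37,-0.96,0.08]],"twist":[[0,0,0.047],[0,0,0.095],[0,0,0.142],[0.01,0.01,0.189],[0.01,0.01,0.189]]}'
python3 -m creep '{"slide":[[-0.09,-0.24,0.02],[-0.18,-0.48,0.04],[-0.27,-0.72,0.06],[-0.37,-0.96,0.08],[-0.37,-0.96,0.08]],"twist":[[0,0,0.047],[0,0,0.095],[0,0,0.142],[0.01,0.01,0.189],[0.01,0.01,0.189]]}'
python3 -m creep '{"slide":[[-0.09,-0.24,0.02],[-0.18,-0.48,0.04],[-0.27,-0.72,0.06],[-0.37,-0.96,0.08],[-0.37,-0.96,0.08]],"twist":[[0,0,0.047],[0,0,0.095],[0,0,0.142],[0.01,0.01,0.189],[0.01,0.01,0.189]]}'
python3 - <<'E'
from h import *
st()
E
python3 -m creep '{"slide":[[-0.09,-0.24,0.02],[-0.18,-0.48,0.04],[-0.27,-0.72,0.06],[-0.37,-0.96,0.08],[-0.37,-0.96,0.08]],"twist":[[0,0,0.047],[0,0,0.095],[0,0,0.142],[0.01,0.01,0.189],[0.01,0.01,0.189]]}'
python3 - <<'E'
from h import *
st()
E
```

```text
time_s: 58.6
eef_pos: [0.3329, 0.6068, 0.4723]
orientation: [-0.276, 0.96, -0.019, 0.036]
force: [-0.3, -1.1, 0.1]
finger_gap: 0.996
finger_force: 0.0
time_s: 59.1
eef_pos: [0.4971, 0.4844, 0.4706]
orientation: [-0.131, 0.991, -0.023, 0.032]
force: [0.7, -0.7, 0.4]
finger_gap: 1.003
finger_force: 0.0
time_s: 59.6
eef_pos: [0.6185, 0.3193, 0.4687]
orientation: [0.017, 0.999, -0.027, 0.028]
force: [0.0, -0.8, -0.5]
finger_gap: 1.001
finger_force: 0.0
59.6 [618.5 319.3 468.7] R [-1.    0.03  0.06  0.03  1.   -0.05 -0.06 -0.05 -1.  ] F [ 0.  -0.8 -0.5] gap 1.001 0.0 j [-1.12  0.62  1.11  1.07 -0.49  1.7   1.35]
time_s: 60.1
eef_pos: [0.6865, 0.1257, 0.4665]
orientation: [0.164, 0.986, -0.03, 0.024]
force: [-0.7, 0.9, -0.2]
finger_gap: 1.007
finger_force: 0.0
60.1 [686.5 125.7 466.5] R [-0.95  0.32  0.04  0.32  0.94 -0.07 -0.06 -0.05 -1.  ] F [-0.7  0.9 -0.2] gap 1.007 0.0 j [-0.83  0.64  1.15  1.07 -0.52  1.7   1.37]
```

```bash
python3 -m creep '{"slide":[[0.2,-0.11,0],[0.4,-0.22,0],[0.6,-0.33,0],[0.8,-0.44,0],[1,-0.55,0],[1,-0.55,0]],"twist":[[0,0,0],[0,0,0],[0,0,0],[0,0,0],[0,0,0],[0,0,0]]}'
python3 - <<'E'
from h import *
def arc(a):
    s=get_obs();p=np.array(s["eef_pos"]);Rt=R.from_quat(s["orientation"])
    q=R.from_euler("z",a,degrees=True); print(a,(Rt.inv().apply(q.apply(p)-p)/.2).round(3),((Rt.inv()*q*Rt).as_rotvec()/(np.pi/2)).round(3))
st();arc(24)
go(450,90,470,0)
E
```

```text
time_s: 60.7
eef_pos: [0.4659, 0.094, 0.4623]
orientation: [0.159, 0.987, -0.03, 0.019]
force: [-0.3, -0.4, 0.1]
finger_gap: 1.002
finger_force: 0.0
60.7 [465.9  94.  462.3] R [-0.95  0.31  0.03  0.31  0.95 -0.07 -0.05 -0.05 -1.  ] F [-0.3 -0.4  0.1] gap 1.002 0.0 j [-1.66 -0.08  1.26  1.63  0.15  1.54  0.85]
24 [ 0.655  0.736 -0.071] [-0.012 -0.014 -0.266]
slide [ 0.067 -0.046 -0.039]
twist [-0.011  0.047  0.797]
twist [-0.052 -0.012 -1.202]
```

```bash
python3 -m creep '{"slide":[[0.13,0.15,-0.01],[0.26,0.29,-0.03],[0.39,0.44,-0.04],[0.52,0.59,-0.06],[0.655,0.736,-0.07],[0.655,0.736,-0.07]],"twist":[[0,0,-0.053],[0,0,-0.106],[0,0,-0.16],[0,0,-0.213],[-0.01,-0.01,-0.266],[-0.01,-0.01,-0.266]]}'
python3 -m creep '{"slide":[[0.13,0.15,-0.01],[0.26,0.29,-0.03],[0.39,0.44,-0.04],[0.52,0.59,-0.06],[0.655,0.736,-0.07],[0.655,0.736,-0.07]],"twist":[[0,0,-0.053],[0,0,-0.106],[0,0,-0.16],[0,0,-0.213],[-0.01,-0.01,-0.266],[-0.01,-0.01,-0.266]]}'
python3 -m creep '{"slide":[[0.13,0.15,-0.01],[0.26,0.29,-0.03],[0.39,0.44,-0.04],[0.52,0.59,-0.06],[0.655,0.736,-0.07],[0.655,0.736,-0.07]],"twist":[[0,0,-0.053],[0,0,-0.106],[0,0,-0.16],[0,0,-0.213],[-0.01,-0.01,-0.266],[-0.01,-0.01,-0.266]]}'
python3 - <<'E'
from h import *
st()
p=get_obs()["eef_pos"]; r=np.hypot(p[0],p[1]); go(p[0]/r*680,p[1]/r*680,460)
E
```

```text
time_s: 61.3
eef_pos: [0.3849, 0.2805, 0.4623]
orientation: [-0.055, 0.998, -0.027, 0.021]
force: [0.7, -0.1, 0.3]
finger_gap: 1.0
finger_force: 0.0
time_s: 61.9
eef_pos: [0.2388, 0.4123, 0.463]
orientation: [-0.261, 0.965, -0.022, 0.022]
force: [0.6, 0.4, 0.5]
finger_gap: 1.002
finger_force: 0.0
time_s: 62.5
eef_pos: [0.0517, 0.4736, 0.4649]
orientation: [-0.455, 0.89, -0.017, 0.022]
force: [0.0, -0.6, 0.2]
finger_gap: 0.996
finger_force: 0.0
62.5 [ 51.7 473.6 464.9] R [-0.59 -0.81  0.06 -0.81  0.59 -0.01 -0.02 -0.05 -1.  ] F [ 0.  -0.6  0.2] gap 0.996 0.0 j [-2.23  0.02  0.65  1.59  0.05  1.55  0.93]
slide [-0.884  0.505  0.021]
```

Good: j3 is falling as predicted. Next: out, sweep back at large radius, then in over the medium coupling.

```bash
python3 -m creep '{"slide":[[-0.22,0.13,0],[-0.44,0.25,0],[-0.66,0.38,0],[-0.88,0.5,0.02],[-0.88,0.5,0.02],[-0.88,0.5,0.02]],"twist":[[0,0,0],[0,0,0],[0,0,0],[0,0,0],[0,0,0],[0,0,0]]}'
python3 - <<'E'
from h import *
s=get_obs();p=np.array(s["eef_pos"]);Rt=R.from_quat(s["orientation"])
st()
for a in (-17,):
    q=R.from_euler("z",a,degrees=True); print(a,(Rt.inv().apply(q.apply(p)-p)/.2).round(3),((Rt.inv()*q*Rt).as_rotvec()/(np.pi/2)).round(3))
E
```

```text
time_s: 63.1
eef_pos: [0.0828, 0.6741, 0.4589]
orientation: [-0.449, 0.893, -0.019, 0.023]
force: [-0.2, -0.0, 0.2]
finger_gap: 0.998
finger_force: 0.0
63.1 [ 82.8 674.1 458.9] R [-0.6  -0.8   0.06 -0.8   0.6  -0.01 -0.02 -0.05 -1.  ] F [-0.2 -0.   0.2] gap 0.998 0.0 j [-1.95  0.5   0.73  1.1  -0.27  1.65  1.19]
-17 [-0.361 -0.935  0.06 ] [0.004 0.01  0.189]
```

```bash
python3 -m creep '{"slide":[[-0.09,-0.23,0.01],[-0.18,-0.47,0.03],[-0.27,-0.7,0.04],[-0.36,-0.935,0.06],[-0.36,-0.935,0.06]],"twist":[[0,0,0.047],[0,0,0.095],[0,0,0.142],[0.004,0.01,0.189],[0.004,0.01,0.189]]}'
python3 -m creep '{"slide":[[-0.09,-0.23,0.01],[-0.18,-0.47,0.03],[-0.27,-0.7,0.04],[-0.36,-0.935,0.06],[-0.36,-0.935,0.06]],"twist":[[0,0,0.047],[0,0,0.095],[0,0,0.142],[0.004,0.01,0.189],[0.004,0.01,0.189]]}'
python3 -m creep '{"slide":[[-0.09,-0.23,0.01],[-0.18,-0.47,0.03],[-0.27,-0.7,0.04],[-0.36,-0.935,0.06],[-0.36,-0.935,0.06]],"twist":[[0,0,0.047],[0,0,0.095],[0,0,0.142],[0.004,0.01,0.189],[0.004,0.01,0.189]]}'
python3 -m creep '{"slide":[[-0.09,-0.23,0.01],[-0.18,-0.47,0.03],[-0.27,-0.7,0.04],[-0.36,-0.935,0.06],[-0.36,-0.935,0.06]],"twist":[[0,0,0.047],[0,0,0.095],[0,0,0.142],[0.004,0.01,0.189],[0.004,0.01,0.189]]}'
python3 -m creep '{"slide":[[-0.09,-0.23,0.01],[-0.18,-0.47,0.03],[-0.27,-0.7,0.04],[-0.36,-0.935,0.06],[-0.36,-0.935,0.06]],"twist":[[0,0,0.047],[0,0,0.095],[0,0,0.142],[0.004,0.01,0.189],[0.004,0.01,0.189]]}'
python3 - <<'E'
from h import *
st()
E
python3 -m creep '{"slide":[[-0.09,-0.23,0.01],[-0.18,-0.47,0.03],[-0.27,-0.7,0.04],[-0.36,-0.935,0.06],[-0.36,-0.935,0.06]],"twist":[[0,0,0.047],[0,0,0.095],[0,0,0.142],[0.004,0.01,0.189],[0.004,0.01,0.189]]}'
python3 -m creep '{"slide":[[-0.09,-0.23,0.01],[-0.18,-0.47,0.03],[-0.27,-0.7,0.04],[-0.36,-0.935,0.06],[-0.36,-0.935,0.06]],"twist":[[0,0,0.047],[0,0,0.095],[0,0,0.142],[0.004,0.01,0.189],[0.004,0.01,0.189]]}'
python3 - <<'E'
from h import *
st(); go(540,-360,300,90)
look(["coupling_medium"])
E
```

```text
time_s: 63.6
eef_pos: [0.2833, 0.614, 0.4636]
orientation: [-0.306, 0.952, -0.019, 0.021]
force: [-0.9, -0.6, 0.3]
finger_gap: 1.001
finger_force: 0.0
time_s: 64.1
eef_pos: [0.45, 0.5046, 0.4623]
orientation: [-0.162, 0.986, -0.022, 0.017]
force: [0.5, 0.6, 0.8]
finger_gap: 1.001
finger_force: 0.0
time_s: 64.6
eef_pos: [0.5775, 0.3511, 0.4608]
orientation: [-0.014, 1.0, -0.024, 0.013]
force: [-0.0, -1.0, 0.6]
finger_gap: 1.0
finger_force: 0.0
time_s: 65.1
eef_pos: [0.6546, 0.1671, 0.4591]
orientation: [0.134, 0.991, -0.025, 0.008]
force: [-0.6, -0.1, 0.3]
finger_gap: 0.995
finger_force: 0.0
time_s: 65.6
eef_pos: [0.6746, -0.0316, 0.4574]
orientation: [0.279, 0.96, -0.026, 0.003]
force: [-0.3, -0.2, 0.7]
finger_gap: 0.997
finger_force: 0.0
65.6 [674.6 -31.6 457.4] R [-0.84  0.54 -0.01  0.53  0.84 -0.05 -0.02 -0.05 -1.  ] F [-0.3 -0.2  0.7] gap 0.997 0.0 j [-0.61  0.59  1.09  1.13 -0.46  1.69  1.34]
time_s: 66.1
eef_pos: [0.6356, -0.2274, 0.4557]
orientation: [0.418, 0.908, -0.027, -0.001]
force: [-0.5, -1.0, 0.2]
finger_gap: 0.998
finger_force: 0.0
time_s: 66.6
eef_pos: [0.5409, -0.4034, 0.4541]
orientation: [0.547, 0.836, -0.026, -0.006]
force: [-0.8, -0.2, 1.1]
finger_gap: 0.998
finger_force: 0.0
66.6 [ 540.9 -403.4  454.1] R [-0.4   0.92 -0.04  0.92  0.4  -0.04 -0.02 -0.05 -1.  ] F [-0.8 -0.2  1.1] gap 0.998 0.0 j [-0.05  0.62  1.18  1.14 -0.52  1.7   1.38]
slide [0.215 0.121 0.761]
twist [-0.035 -0.008 -0.738]
twist [-0.009  0.039  1.262]
side coupling_medium 0.73 [ 432 -313   26]
```

```bash
python3 - <<'E'
from h import *
go(480,-352,260,23.5)
E
python3 -m creep '{"slide":[[0.08,-0.04,0.24],[0.16,-0.09,0.48],[0.25,-0.13,0.72],[0.34,-0.17,0.96],[0.34,-0.17,0.96],[0.34,-0.17,0.96]],"twist":[[0,0,0],[0,0,0],[0,0,0],[0,0,0],[0,0,0],[0,0,0]]}'
python3 - <<'E'
from h import *
st()
go(434,-316,120,23.5)
E
```

```text
slide [ 0.36  -0.172  0.968]
twist [-0.031  0.011  0.011]
twist [-0.018 -0.048 -1.988]
time_s: 67.4
eef_pos: [0.4822, -0.3556, 0.2617]
orientation: [0.541, 0.841, -0.026, -0.006]
force: [-0.2, -0.5, 0.6]
finger_gap: 0.999
finger_force: 0.0
67.4 [ 482.2 -355.6  261.7] R [-0.41  0.91 -0.04  0.91  0.41 -0.04 -0.02 -0.05 -1.  ] F [-0.2 -0.5  0.6] gap 0.999 0.0 j [-0.24  0.6   1.18  1.68 -0.52  1.25  1.47]
slide [ 0.292 -0.102  0.71 ]
twist [-0.032  0.011  0.011]
twist [-0.017 -0.05  -1.988]
```

```bash
python3 -m creep '{"slide":[[0.1,-0.03,0.24],[0.2,-0.07,0.48],[0.292,-0.102,0.71],[0.292,-0.102,0.71],[0.292,-0.102,0.71]],"twist":[[-0.032,0.011,0.011],[-0.032,0.011,0.011],[-0.032,0.011,0.011],[-0.032,0.011,0.011],[-0.032,0.011,0.011]]}'
python3 - <<'E'
from h import *
st(); look(["coupling_medium"]); look(["coupling_medium"])
go(433,-316,35,23.5)
E
```

```text
time_s: 67.9
eef_pos: [0.4347, -0.3192, 0.1213]
orientation: [0.549, 0.836, -0.0, 0.002]
force: [0.9, -0.4, 0.8]
finger_gap: 0.999
finger_force: 0.0
67.9 [ 434.7 -319.2  121.3] R [-0.4   0.92  0.    0.92  0.4  -0.   -0.    0.   -1.  ] F [ 0.9 -0.4  0.8] gap 0.999 0.0 j [-0.21  0.63  1.06  1.98 -0.69  0.94  1.62]
side coupling_medium 0.71 [ 433 -314   23]
top coupling_medium 0.72 [601 488   0]
top coupling_medium 0.62 [448 290  93]
top coupling_medium 0.5 [ 427 -319   26]
side coupling_medium 0.97 [ 435 -315   27]
slide [0.011 0.004 0.426]
twist [ 0.001  0.001 -0.002]
twist [ 2.000e-03 -1.000e-03  1.998e+00]
```

```bash
python3 -m creep '{"slide":[[0.011,0,0.15],[0.011,0,0.3],[0.011,0,0.425],[0.011,0,0.425],[0.011,0,0.425]],"twist":[[0,0,0],[0,0,0],[0,0,0],[0,0,0],[0,0,0]]}'
python3 -m creep '{"slide":[[0,0,0],[0,0,0],[0,0,0],[0,0,0],[0,0,0],[0,0,0],[0,0,0],[0,0,0],[0,0,0]],"twist":[[0,0,0],[0,0,0],[0,0,0],[0,0,0],[0,0,0],[0,0,0],[0,0,0],[0,0,0],[0,0,0]]}' 0 25
python3 - <<'E'
from h import *
st()
E
python3 -m creep '{"slide":[[0,0,-0.1],[0,0,-0.3],[0,0,-0.55],[0,0,-0.8],[0,0,-0.85],[0,0,-0.85]],"twist":[[0,0,0],[0,0,0],[0,0,0],[0,0,0],[0,0,0],[0,0,0]]}'
python3 - <<'E'
from h import *
st(); look(["coupling_medium"])
E
```

```text
time_s: 68.8
eef_pos: [0.4314, -0.3164, 0.0349]
orientation: [0.55, 0.835, -0.0, 0.0]
force: [-0.2, -1.2, -0.3]
finger_gap: 0.996
finger_force: 0.0
time_s: 69.7
eef_pos: [0.4316, -0.3159, 0.0345]
orientation: [0.55, 0.835, -0.0, 0.0]
force: [0.9, 1.1, 2.2]
finger_gap: 0.481
finger_force: 25.0
69.7 [ 431.6 -315.9   34.5] R [-0.4   0.92  0.    0.92  0.4  -0.   -0.    0.   -1.  ] F [0.9 1.1 2.2] gap 0.481 25.0 j [-0.11  0.74  0.91  2.04 -0.84  0.79  1.72]
time_s: 70.3
eef_pos: [0.4323, -0.3161, 0.2056]
orientation: [0.55, 0.835, 0.0, 0.002]
force: [1.3, -0.0, -0.9]
finger_gap: 0.483
finger_force: 25.0
70.3 [ 432.3 -316.1  205.6] R [-0.4   0.92  0.    0.92  0.4  -0.   -0.    0.   -1.  ] F [ 1.3 -0.  -0.9] gap 0.483 25.0 j [-0.31  0.53  1.19  1.91 -0.56  1.08  1.52]
side coupling_medium 0.6 [ 433 -315  193]
```

```bash
python3 -m creep '{"slide":[[0.24,0.1,0],[0.48,0.21,0],[0.72,0.31,0],[0.96,0.42,0],[0.96,0.42,0],[0.96,0.42,0]],"twist":[[0,0,0],[0,0,0],[0,0,0],[0,0,0],[0,0,0],[0,0,0]]}'
python3 -m creep '{"slide":[[0.24,0.1,0],[0.48,0.21,0],[0.72,0.31,0],[0.96,0.42,0],[0.96,0.42,0],[0.96,0.42,0],[0.96,0.42,0]],"twist":[[0,0,0],[0,0,0],[0,0,0],[-0.076,-0.033,0],[-0.153,-0.067,0],[-0.153,-0.067,0],[-0.153,-0.067,0]]}'
python3 - <<'E'
from h import *
st(); look(["coupling_medium"]); look(["ledge_medium","coupling_small","coupling_large"])
go(448,101.5,94.5)
E
```

```text
time_s: 71.1
eef_pos: [0.4326, -0.1038, 0.2033]
orientation: [0.548, 0.837, -0.001, -0.001]
force: [-0.2, -0.4, -1.2]
finger_gap: 0.482
finger_force: 25.0
time_s: 71.8
eef_pos: [0.4304, 0.0908, 0.2014]
orientation: [0.55, 0.828, 0.049, 0.099]
force: [0.4, -1.7, -0.6]
finger_gap: 0.482
finger_force: 25.0
71.8 [430.4  90.8 201.4] R [-0.38  0.9   0.22  0.92  0.39 -0.03 -0.11  0.19 -0.98] F [ 0.4 -1.7 -0.6] gap 0.482 25.0 j [-1.61 -0.05  1.23  2.27  0.24  0.71 -0.15]
top coupling_medium 0.38 [429  87 191]
side coupling_medium 0.79 [432  91 192]
top ledge_medium 0.76 [452  98  60]
top ledge_medium 0.59 [582 191 116]
top ledge_medium 0.5 [455 193  60]
top coupling_small 0.53 [448 194  85]
top coupling_large 0.65 [449 291  92]
side ledge_medium 0.86 [456 106  63]
side ledge_medium 0.44 [581 107  14]
side coupling_small 0.47 [449 194  85]
side coupling_large 0.52 [454 292  98]
slide [0.071 0.001 0.54 ]
```

```bash
python3 -m creep '{"slide":[[0,0,0],[0,0,0],[0,0,0]],"twist":[[0,0,0],[0,0,0],[0,0,0]]}'
cat >> h.py <<'E'
def tilt():
    Rt=R.from_quat(get_obs()["orientation"]).as_matrix(); Z=np.array([.2588,0,-.9659]); Y=Rt[:,1]-Z*(Rt[:,1]@Z); Y/=np.linalg.norm(Y)
    print("tilt twist",(R.from_matrix(Rt.T@np.c_[np.cross(Y,Z),Y,Z]).as_rotvec()/(np.pi/2)).round(3))
E
python3 - <<'E'
from h import *
st(); go(448,101.5,94.5); tilt()
E
```

```text
time_s: 72.7
eef_pos: [0.4298, 0.0921, 0.2015]
orientation: [0.549, 0.829, 0.048, 0.097]
force: [0.5, 0.1, 0.5]
finger_gap: 0.483
finger_force: 25.0
72.7 [429.8  92.1 201.5] R [-0.38  0.9   0.21  0.92  0.39 -0.03 -0.11  0.19 -0.98] F [0.5 0.1 0.5] gap 0.483 25.0 j [-1.62 -0.05  1.23  2.27  0.23  0.71 -0.14]
slide [0.067 0.001 0.541]
tilt twist [-0.034  0.004  0.   ]
```

```bash
python3 -m creep '{"slide":[[0.06,0,0.1],[0.067,0,0.25],[0.067,0,0.4],[0.067,0,0.47],[0.067,0,0.51],[0.067,0,0.51],[0.067,0,0.51]],"twist":[[-0.034,0.004,0],[-0.034,0.004,0],[-0.034,0.004,0],[-0.034,0.004,0],[-0.034,0.004,0],[-0.034,0.004,0],[-0.034,0.004,0]]}'
python3 - <<'E'
from h import *
st(); go(448,101.5,94.5); tilt()
E
```

```text
time_s: 73.4
eef_pos: [0.4467, 0.1008, 0.1007]
orientation: [0.547, 0.827, 0.071, 0.109]
force: [0.2, 0.4, -0.1]
finger_gap: 0.482
finger_force: 25.0
73.4 [446.7 100.8 100.7] R [-0.38  0.89  0.26  0.92  0.39 -0.   -0.1   0.24 -0.97] F [ 0.2  0.4 -0.1] gap 0.482 25.0 j [-1.14  0.31  0.87  2.37 -0.46  0.35  0.5 ]
slide [ 0.004 -0.     0.032]
tilt twist [-0.     0.001  0.   ]
```

```bash
python3 -m creep '{"slide":[[0.004,0,0.015],[0.004,0,0.025],[0.004,0,0.032],[0.004,0,0.035],[0.004,0,0.035]],"twist":[[0,0,0],[0,0,0],[0,0,0],[0,0,0],[0,0,0]]}'
python3 - <<'E'
from h import *
st()
E
```

```text
time_s: 73.9
eef_pos: [0.4481, 0.1026, 0.0938]
orientation: [0.546, 0.828, 0.072, 0.109]
force: [0.0, 0.4, 0.1]
finger_gap: 0.486
finger_force: 25.0
73.9 [448.1 102.6  93.8] R [-0.38  0.89  0.26  0.92  0.39 -0.   -0.1   0.24 -0.97] F [0.  0.4 0.1] gap 0.486 25.0 j [-1.1   0.32  0.83  2.37 -0.49  0.33  0.53]
```

```bash
python3 -m creep '{"slide":[[0,0,0.005],[0,0,0.008],[0,0,0.008]],"twist":[[0,0,0],[0,0,0],[0,0,0]]}'
```

```text
time_s: 74.2
eef_pos: [0.4484, 0.1025, 0.0927]
orientation: [0.546, 0.827, 0.072, 0.109]
force: [-10.7, -1.1, 23.4]
finger_gap: 0.483
finger_force: 25.0
```

```bash
python3 -m creep '{"slide":[[0,0,-0.006],[0,0,-0.006],[0,0,-0.006],[0,0,-0.006],[0,0,-0.006]],"twist":[[0,0,0],[0,0,0],[0,0,0],[0,0,0],[0,0,0]]}' 0.75
python3 -m creep '{"slide":[[0,0,-0.1],[0,0,-0.3],[0,0,-0.5],[-0.3,-0.1,-0.6],[-0.6,-0.25,-0.6],[-0.9,-0.4,-0.6],[-0.9,-0.4,-0.6]],"twist":[[0,0,0],[0,0,0],[0,0,0],[0,0,0],[0,0,0],[0,0,0],[0,0,0]]}' 1
python3 - <<'E'
from h import *
st(); look(["coupling_small","coupling_large","coupling_medium","pipe_small","pipe_large","bar_grip"])
pipe("pipe_small",(582,195),.09);pipe("pipe_large",(582,295),.085)
c=capture("side"); cv2.imwrite("pics/s6.png",cv2.resize(c["color"][120:280,190:390],None,fx=4,fy=3.7))
c=capture("top"); cv2.imwrite("pics/t6.png",cv2.resize(c["color"][100:360,40:460],None,fx=1.9,fy=1.9))
E
```

```text
time_s: 74.7
eef_pos: [0.4482, 0.1023, 0.0932]
orientation: [0.546, 0.828, 0.072, 0.109]
force: [0.3, 0.3, 0.1]
finger_gap: 0.749
finger_force: 0.0
time_s: 75.4
eef_pos: [0.4156, -0.0436, 0.2012]
orientation: [0.545, 0.828, 0.074, 0.109]
force: [0.6, 1.7, -0.1]
finger_gap: 0.997
finger_force: 0.0
75.4 [415.6 -43.6 201.2] R [-0.38  0.89  0.26  0.92  0.4   0.   -0.1   0.24 -0.97] F [ 0.6  1.7 -0.1] gap 0.997 0.0 j [-1.25 -0.29  1.11  2.35  0.46  0.7  -0.04]
top coupling_small 0.67 [447 193  85]
top coupling_large 0.63 [449 288  92]
top coupling_large 0.34 [578  99 110]
top coupling_medium 0.74 [447  97  84]
top pipe_small 0.82 [581 193 117]
top pipe_large 0.98 [577 289 102]
top pipe_large 0.94 [ 304 -167   24]
top pipe_large 0.67 [ 284 -388   26]
top bar_grip 0.72 [573  13 142]
top bar_grip 0.46 [416 464  -2]
side coupling_small 0.46 [452 195  85]
side coupling_large 0.52 [455 295  94]
side coupling_medium 0.58 [449 103  82]
side pipe_small 0.91 [584 195 118]
side pipe_small 0.59 [583 108  16]
side pipe_large 0.82 [ 305 -164   24]
side pipe_large 0.76 [ 288 -387   24]
side pipe_large 0.61 [583 292 107]
side bar_grip 0.72 [579 198  -3]
side bar_grip 0.69 [584 109  15]
side bar_grip 0.58 [576  16 134]
top pipe_small 0.7 c [579. 194.] mean [577. 194.] LxW 26 162 axis deg 179.4
side pipe_small 0.62 c [582. 201.] mean [579. 199.] LxW 165 70 axis deg 1.7
top pipe_large 0.63 c [580. 289.] mean [582. 289.] LxW 48 160 axis deg 0.1
side pipe_large 0.56 c [583. 293.] mean [582. 292.] LxW 100 165 axis deg 3.3
```

View pics/s6.png

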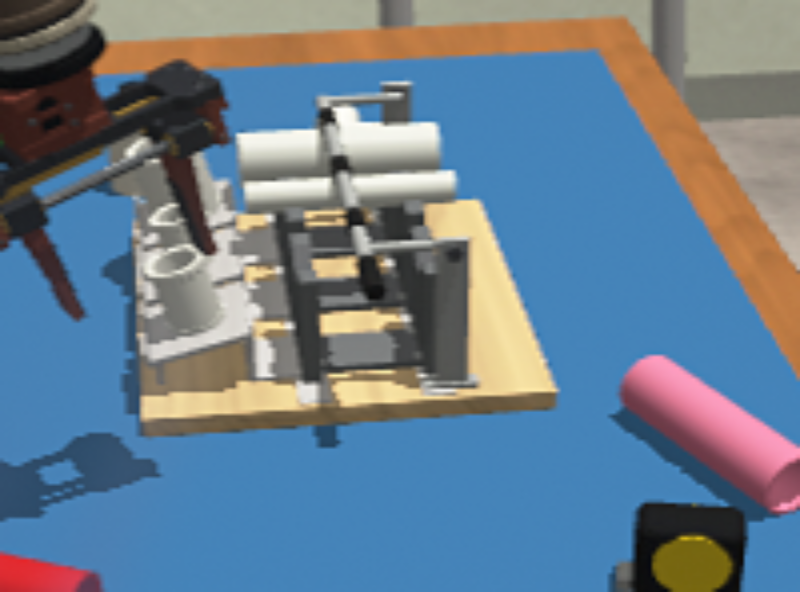

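View pics/t6.png

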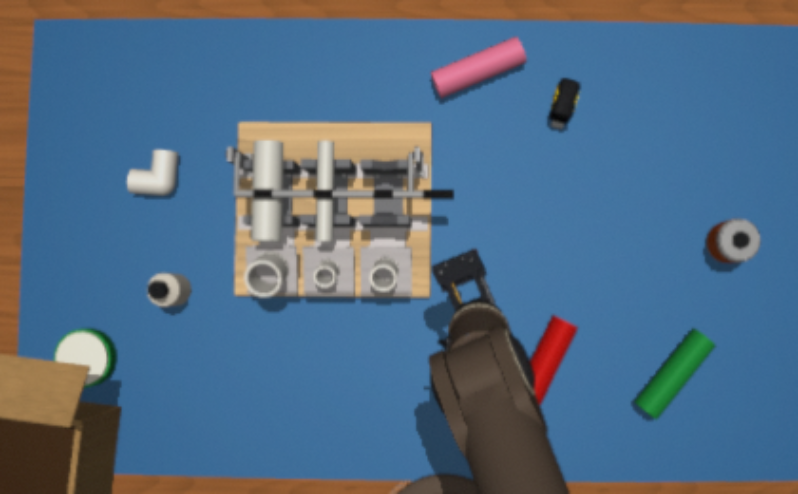

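The pictures show all three couplings on their ledges, at (265,277), (325,276) and (383,276) in the top crop. Both pipes are seated under the lowered bar, the bystanders are where they were, and the gripper is clear. I'm handing the job in.

```bash
python3 -c "
from bench import *
print(sign_off())"
```

```text
the job is handed in; nothing more can be done
None
```

I handed in the job with the large and small pipes in their saddles under the lowered bar and all three couplings standing mid-ledge; no medium pipe was found on the bench, and I've had no verdict back.

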